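# Close the refilled component pots and hang their tags

### The job

The component pots standing on the bench have just been refilled: close each of them with a lid of the size that fits, pressing it down until it is fully home on the rim. Once a pot is closed, and not before, hang one of the aluminium tags by its eye on that pot's own peg so that it lies down against the sloping panel. Leave the lids of the wrong size, the tip cleaner and the bottle where they are; spare lids and tags may stay lying.

Things in the scene. Friction and masses are not known exactly. Their poses are not given: they have to be found in the camera images.
- pot1: Component pot on heavy steel stand (2 kg, stays put). Origin on the axis of its round open pot (60 mm outer, 52 mm inner diameter, rim 56 mm up), at table height, z up; base plate x -120 to +36, 90 mm wide. Before it, at -x, a dark tag panel 80 x 46 mm slopes up to the pot at 20 deg; in its upper half one peg, 8 mm thick, 30 mm long, square to it along own (-0.342, 0, 0.940). May be absent.
- pot1_peg (a point): point on the axis of pot1's peg, 3 mm above the panel face (where the middle of a fully hung tag's eye comes to lie); the peg's tip is 27 mm farther out
- seal1 (a joint): stiff black sealing ring inside pot1's mouth, value in m: 0 = up (ring top 5 mm below the rim), 0.008 to 0.009 = pressed home by a lid. It takes about 7 N to push down and stays where it is left.
- pot2: Component pot on heavy steel stand (2 kg, stays put) (identical to pot1). May be absent.
- pot2_peg (a point): point on the axis of pot2's peg, 3 mm above the panel face (where the middle of a fully hung tag's eye comes to lie); the peg's tip is 27 mm farther out
- seal2 (a joint): stiff black sealing ring inside pot2's mouth, value in m: 0 = up (ring top 5 mm below the rim), 0.008 to 0.009 = pressed home by a lid. It takes about 7 N to push down and stays where it is left.
- pot3: Component pot on heavy steel stand (2 kg, stays put) (identical to pot1). May be absent.
- pot3_peg (a point): point on the axis of pot3's peg, 3 mm above the panel face (where the middle of a fully hung tag's eye comes to lie); the peg's tip is 27 mm farther out
- seal3 (a joint): stiff black sealing ring inside pot3's mouth, value in m: 0 = up (ring top 5 mm below the rim), 0.008 to 0.009 = pressed home by a lid. It takes about 7 N to push down and stays where it is left.
- pot4: Component pot on heavy steel stand (2 kg, stays put) (identical to pot1). May be absent.
- pot4_peg (a point): point on the axis of pot4's peg, 3 mm above the panel face (where the middle of a fully hung tag's eye comes to lie); the peg's tip is 27 mm farther out
- seal4 (a joint): stiff black sealing ring inside pot4's mouth, value in m: 0 = up (ring top 5 mm below the rim), 0.008 to 0.009 = pressed home by a lid. It takes about 7 N to push down and stays where it is left.
- lid1: Lid that fits the pots, lying plug down: grey plug 48 mm diameter, 13 mm deep, flange 62 mm diameter, 6 mm thick, black grip knob 20 mm diameter, 24 mm tall on top (43 mm overall). Origin: centre of the plug's underside, z up. On an unpressed ring it stands 8 mm proud; fully home the flange sits on the pot's rim.
- lid2: identical to lid1
- lid3: identical to lid1
- lid4: identical to lid1
- tag1: Aluminium kanban tag lying flat: 85 (x) x 34 (y) x 6 mm plate, both faces alike, with a 15 mm round eye near its +x end. Origin: centre of the eye at mid-thickness (3 mm above the table when flat); the plate reaches from x=-70 to +15 mm, middle at x=-27.5 mm.
- tag2: identical to tag1
- tag3: identical to tag1
- tag4: identical to tag1
- small_lid: lid of the same pattern but too small: flange 48 mm, plug 34 mm diameter; heights and origin as for lid1
- large_lid: lid of the same pattern but too large: flange 76 mm, plug 62 mm diameter; heights and origin as for lid1
- tip_cleaner: round grey soldering-tip cleaner, 72 mm diameter, 40 mm tall, brass wool inside; bystander
- flux_bottle: small bottle, 44 mm diameter, 100 mm tall; bystander
Not all that is in view belongs to the job. What is shaped like the tag3 but black or orange is not meant.

How it is judged (in metres and radians):
At the end, for the whole second after the job is handed in: Each pot present: fitting lid level (0.09 rad), centred (5 mm), pressed home (ring down over 5.5 mm, plug over 10.5 mm below rim), and a tag on its peg with the eye centre within 9 mm of the peg point; lids and tags released and at rest (value of joint each of seal1, seal2, seal3, seal4 above 0.0055 m and ((horizontal distance between lid1 and pot1 below 0.005 m and z of lid1 in the frame of pot1 between 0.039 and 0.0455 m and angle between lid1's own z axis and vertical below 0.09 rad) or (horizontal distance between lid2 and pot1 below 0.005 m and z of lid2 in the frame of pot1 between 0.039 and 0.0455 m and angle between lid2's own z axis and vertical below 0.09 rad) or (horizontal distance between lid3 and pot1 below 0.005 m and z of lid3 in the frame of pot1 between 0.039 and 0.0455 m and angle between lid3's own z axis and vertical below 0.09 rad) or (horizontal distance between lid4 and pot1 below 0.005 m and z of lid4 in the frame of pot1 between 0.039 and 0.0455 m and angle between lid4's own z axis and vertical below 0.09 rad)) and distance between any of tag1, tag2, tag3, tag4 and pot1_peg below 0.009 m and ((horizontal distance between lid1 and pot2 below 0.005 m and z of lid1 in the frame of pot2 between 0.039 and 0.0455 m and angle between lid1's own z axis and vertical below 0.09 rad) or (horizontal distance between lid2 and pot2 below 0.005 m and z of lid2 in the frame of pot2 between 0.039 and 0.0455 m and angle between lid2's own z axis and vertical below 0.09 rad) or (horizontal distance between lid3 and pot2 below 0.005 m and z of lid3 in the frame of pot2 between 0.039 and 0.0455 m and angle between lid3's own z axis and vertical below 0.09 rad) or (horizontal distance between lid4 and pot2 below 0.005 m and z of lid4 in the frame of pot2 between 0.039 and 0.0455 m and angle between lid4's own z axis and vertical below 0.09 rad)) and distance between any of tag1, tag2, tag3, tag4 and pot2_peg below 0.009 m and ((horizontal distance between lid1 and pot3 below 0.005 m and z of lid1 in the frame of pot3 between 0.039 and 0.0455 m and angle between lid1's own z axis and vertical below 0.09 rad) or (horizontal distance between lid2 and pot3 below 0.005 m and z of lid2 in the frame of pot3 between 0.039 and 0.0455 m and angle between lid2's own z axis and vertical below 0.09 rad) or (horizontal distance between lid3 and pot3 below 0.005 m and z of lid3 in the frame of pot3 between 0.039 and 0.0455 m and angle between lid3's own z axis and vertical below 0.09 rad) or (horizontal distance between lid4 and pot3 below 0.005 m and z of lid4 in the frame of pot3 between 0.039 and 0.0455 m and angle between lid4's own z axis and vertical below 0.09 rad)) and distance between any of tag1, tag2, tag3, tag4 and pot3_peg below 0.009 m and ((horizontal distance between lid1 and pot4 below 0.005 m and z of lid1 in the frame of pot4 between 0.039 and 0.0455 m and angle between lid1's own z axis and vertical below 0.09 rad) or (horizontal distance between lid2 and pot4 below 0.005 m and z of lid2 in the frame of pot4 between 0.039 and 0.0455 m and angle between lid2's own z axis and vertical below 0.09 rad) or (horizontal distance between lid3 and pot4 below 0.005 m and z of lid3 in the frame of pot4 between 0.039 and 0.0455 m and angle between lid3's own z axis and vertical below 0.09 rad) or (horizontal distance between lid4 and pot4 below 0.005 m and z of lid4 in the frame of pot4 between 0.039 and 0.0455 m and angle between lid4's own z axis and vertical below 0.09 rad)) and distance between any of tag1, tag2, tag3, tag4 and pot4_peg below 0.009 m and linear speed of each of lid1, lid2, lid3, lid4, tag1, tag2, tag3, tag4 below 0.02 m/s); the robot touches nothing.
It fails at once if a tag is put on pot1's peg before pot1 is closed (value of joint seal1 below 0.0045 m and distance between any of tag1, tag2, tag3, tag4 and pot1_peg below 0.012 m).
It fails at once if a tag is put on pot2's peg before pot2 is closed (value of joint seal2 below 0.0045 m and distance between any of tag1, tag2, tag3, tag4 and pot2_peg below 0.012 m).
It fails at once if a tag is put on pot3's peg before pot3 is closed (value of joint seal3 below 0.0045 m and distance between any of tag1, tag2, tag3, tag4 and pot3_peg below 0.012 m).
It fails at once if a tag is put on pot4's peg before pot4 is closed (value of joint seal4 below 0.0045 m and distance between any of tag1, tag2, tag3, tag4 and pot4_peg below 0.012 m).
It fails at once if a lid of the wrong size, the tip cleaner or the bottle is moved more than 5 cm (distance of any of small_lid, large_lid, tip_cleaner, flux_bottle from where it was at the start of the episode above 0.05 m).
Of pot1, pot2, pot3, pot4 only 3 to 4 are there at a start; the rules pass over those that are not, and their reading is None.
At some moment in a run one of lid1, lid2, lid3, lid4, tag1, tag2, tag3, tag4 may be knocked a few centimetres aside while the robot is not near it.
Once in a run the grip may slacken for a moment while it holds something.
It also fails if it takes over 210 s, if anything falls off the work surface, if the arm or the gripper's body presses on something with over 40 N, if the wrist force passes 120 N, or if a joint passes its speed limit or range.

### The arm

A 7-joint arm with a two-finger parallel gripper is mounted at the origin on the work surface. World frame = base frame: x ahead of the robot, y to its left, z up, the work surface at z = 0. Lengths are in mm, angles in rad, forces in N, time in s.
With the tool pointing down it reaches from about 400 to 875 mm from the base axis. Payload 4.4 kg.
Tool frame: the origin (TCP) lies between the finger pads; the fingertips stand 17 mm ahead of it and the grasp point (between the pads) lies 2 mm behind it; z points along the fingers, y is the line along which they close (so a half turn about z gives the same grasp; the last joint's range is limited). The gripper opens to 85 mm and grips with 20 to 120 N. Pads are 22 mm wide; open, the fingers measure 114 mm over their backs; the gripper's body (76 mm by 85 mm) begins 54 mm behind the grasp point. The pads swing forward as they close: fully open they stand 13 mm farther back than shut.
Start: joints at [-1.368, 0.628, 0.038, 1.517, -0.027, 0.996, -0.02], TCP at [172.599, 626.679, 248.313] pointing down, gripper open.
Joint ranges: [-3.06, 3.06], [-0.37, 2.12], [-1.25, 1.32], [0.18, 2.47], [-1.1, 4.24], [0.23, 1.98], [-2.94, 2.94]. Speed limits (rad/s): [2.57, 2.57, 3.14, 3.14, 3.14, 3.14, 3.14].

### API

Orientations are given as [roll, pitch, yaw] about the fixed x, y, z axes, in that order (R = Rz(yaw) Ry(pitch) Rx(roll)).
In Python, from cell import sensors, get_image, ctrl gives the robot as it stands.
- The arm moves only by the tool send_rows, never from a script. Its argument "series" is a list of rows, each a list of 3 entries, a list of its own where there are three numbers: the finger opening in mm, from 0 to 85.4, then the shift along the world's x, y, z in units of 60 mm (1.0 is 60 mm), then the turn, a rotation vector about the world's x, y, z in units of 5 degrees (1.0 is 5 degrees). A call has 1 to 8 rows; each row shifts and turns the commanded pose from where the row before left it; what a row does not reach is not made up. A row lasts 1/8 s, in which the tool goes at most 62.5 mm and 10.7 degrees, less where a joint would pass 70% of its speed; a pose out of reach is approached as far as the arm can. A call is refused whole if a number of a shift passes 1 or a number of a turn 1, either way. A call with a gripper value outside its range is refused whole. The fingers move at their own pace and stop on an object; the grip force is fixed at half the most. Time passes only in rows, so rows that do not move let the fingers close. It gives the time, the measured TCP pose, the force, the opening and the grip force at its end, in the units of the state.
- sensors.read_state(): the state, without advancing time (a new reading comes with each control period).
- get_image(name): name is "scene" or "side" or "wrist"; returns a dict with "img" (384x512x3 uint8, red, green, blue), "depth" (384x512 float32, mm along the optical axis (not along the pixel's ray), 0 where there is no reading), "vfov" (degrees; the focal length in pixels is half the picture's height over the tangent of half this angle, whatever the lens; pixels are square), "cx", "cy" (the principal point, pixels), "world_to_cam" (4x4, takes a point from world to camera coordinates). Camera axes: x right, y down, z forward; pixel columns grow to the right and rows downward; lengths in mm; the calibration is good to about 2 mm. A picture is of the moment at which its call begins.
- ctrl.finish_job(): hands the job in; it is judged then, once.
The state is a dict: "clock": time; "qpos": joint angles; "qd": joint speeds; "tau": joint torques, N m; "eef_pos": TCP position; "tool_rot": TCP orientation; "force": force on the tool from outside, world axes, zero at the start; "torque": the same for the moment, N m; "width": finger opening in mm; "gripper_force": force on a finger pad.
Only numpy, scipy, OpenCV 4.12 (cv2) and the standard library are available. Lean on these libraries where they do the work, as an engineer would, in place of code of your own. Each camera call takes 0.05 s, during which the arm holds its last target. There are 200 camera calls.

## Working session

There is one attempt and no reset: what is moved stays moved. The work goes in short steps, Python scripts to look and compute and a tool call to move; the robot and the scene stay as the last step left them, time stands still between calls to the robot, and variables do not carry over. Pictures are saved under pics/ and viewed, at most 14 in all, crops included, and the job is handed in when it is done.

Besides the shell and the picture viewer there is one more tool, called after "Call:" by a JSON object that holds its "fn" and its "kwargs". send_rows: Moves the arm, as the interface text tells. Its arguments: {"type":"object","properties":{"series":{"type":"array"}},"required":["series"]}

```bash
mkdir -p pics; ls
cat > h.py <<'E'
import numpy as np, cv2
from cell import sensors, get_image, ctrl
def K(d):
    f=d["img"].shape[0]/2/np.tan(np.radians(d["vfov"])/2); return f,d["cx"],d["cy"]
def ray(d,u,v):
    f,cx,cy=K(d); T=np.linalg.inv(d["world_to_cam"])
    return T[:3,3], T[:3,:3]@np.array([(u-cx)/f,(v-cy)/f,1.])
def onz(d,u,v,z):
    o,r=ray(d,u,v); return o+r*(z-o[2])/r[2]
def proj(d,p):
    f,cx,cy=K(d); c=d["world_to_cam"]@np.append(p,1); return np.array([cx+f*c[0]/c[2],cy+f*c[1]/c[2]])
def cloud(d):
    f,cx,cy=K(d); z=d["depth"]; v,u=np.mgrid[:z.shape[0],:z.shape[1]]
    P=np.stack([(u-cx)/f*z,(v-cy)/f*z,z],-1); T=np.linalg.inv(d["world_to_cam"])
    W=P@T[:3,:3].T+T[:3,3]; W[z<=0]=np.nan; return W
def save(d,n,box=None,s=1):
    i=d["img"][...,::-1]
    if box: i=i[box[1]:box[3],box[0]:box[2]]
    cv2.imwrite("pics/"+n+".png",cv2.resize(i,None,fx=s,fy=s,interpolation=cv2.INTER_CUBIC))
E
python3 - <<'E'
from h import *
for n in("scene","side"):
    d=get_image(n); save(d,n+"0",s=1.5); print(n,d["vfov"],d["cx"],d["cy"],np.linalg.inv(d["world_to_cam"]).round(2).tolist())
    import pickle; pickle.dump(d,open(n+"0.pkl","wb"))
print(sensors.read_state())
E
```

```text
pics
scene 50.682205617115656 263.4677662397793 183.41541549676907 [[-0.28, 0.63, -0.72, 1316.84], [0.96, 0.17, -0.21, 299.98], [-0.01, -0.76, -0.66, 787.2], [0.0, 0.0, 0.0, 1.0]]
side 56.28471157714295 257.3315300020654 194.6369454772812 [[0.85, -0.36, 0.4, 109.16], [-0.53, -0.54, 0.65, -623.95], [-0.02, -0.76, -0.65, 713.63], [0.0, 0.0, 0.0, 1.0]]
{'clock': 0.1, 'qpos': array([-1.36777829,  0.6292478 ,  0.03844459,  1.51825614, -0.02698419,
        0.99629165, -0.02003861]), 'qd': array([ 0.00211278, -0.00217243,  0.00185374, -0.00102877, -0.00092441,
        0.00141528, -0.00089688]), 'tau': array([ 2.78527477e-03, -5.64525926e+01,  1.23037275e+00, -1.93970221e+01,
        1.13313735e-02,  5.41060406e-03,  1.78223900e-05]), 'eef_pos': array([172.47039279, 626.15992402, 247.48859107]), 'tool_rot': array([-3.13990795e+00,  2.95395399e-05,  2.87274503e+00]), 'force': array([-0.39527031, -0.45762148, -0.8702865 ]), 'torque': array([ 0.02368303, -0.03369446,  0.0171736 ]), 'gripper_force': 0.0, 'width': 85.47908602379601}
```

View pics/scene0.png

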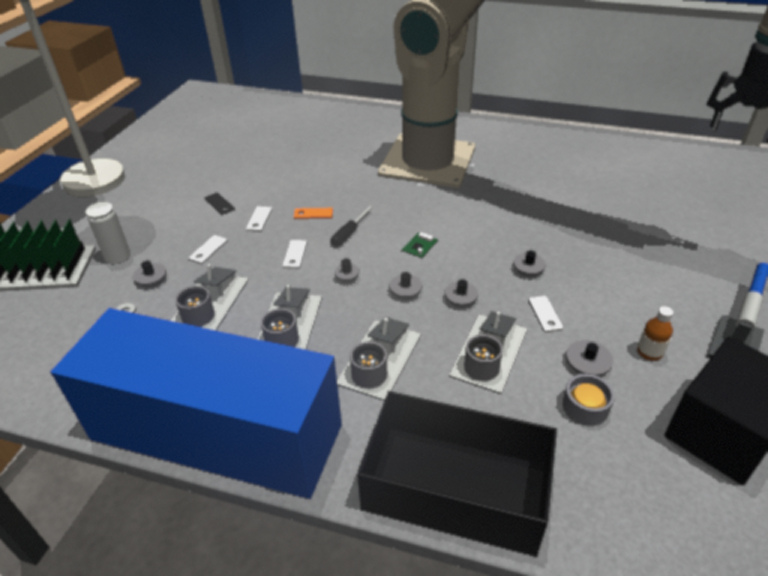

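View pics/side0.png

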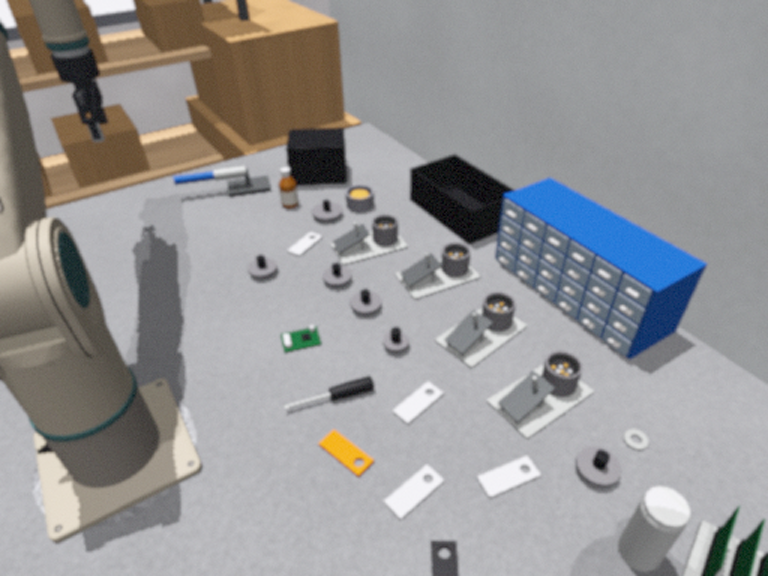

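Scene picture: four pots are present, at about (195,300), (280,322), (370,360) and (485,352). The lids are at (150,272), (346,270), (405,285), (460,292), (529,262) and (590,357). White tags are at (259,218), (208,248), (295,253) and (545,313). The look-alikes are black at (219,203) and orange at (313,213). I judge (346,270) to be too small and (590,357) too large, and I'll check both by diameter.

```bash
cat > m.py <<'E'
from h import *; import pickle
for n in("scene","side"):
    d=pickle.load(open(n+"0.pkl","rb")); W=cloud(d); x,y,z=W[...,0],W[...,1],W[...,2]
    ws=(x>150)&(x<900)&(y>-560)&(y<500)
    t=ws&(abs(z)<6); print(n,"table z",np.nanmedian(z[t]).round(2),np.nanstd(z[t]).round(2))
    m=(ws&(z>9)).astype(np.uint8); k,L,S,C=cv2.connectedComponentsWithStats(m)
    for i in range(1,k):
        if S[i,4]<60: continue
        q=W[L==i]; fl=q[(q[:,2]>12)&(q[:,2]<24)]; top=q[q[:,2]>35]
        print(C[i].round(0),S[i,4],"zmax %.0f"%np.percentile(q[:,2],98),"ext",np.ptp(q[:,:2],axis=0).round(0),"c",((q[:,:2].max(0)+q[:,:2].min(0))/2).round(0),"top",top.mean(0).round(1) if len(top) else None, len(fl))
    hsv=cv2.cvtColor(d["img"],cv2.COLOR_RGB2HSV)
    m=((hsv[...,1]<40)&(hsv[...,2]>200)&ws&(z<12)).astype(np.uint8); k,L,S,C=cv2.connectedComponentsWithStats(m)
    for i in range(1,k):
        if S[i,4]<60: continue
        P=np.argwhere(L==i)[:,::-1]; g=np.array([onz(d,u,v,6)[:2] for u,v in P],np.float32); r=cv2.minAreaRect(g)
        print(" white",C[i].round(0),S[i,4],np.round(r[0],1),np.round(r[1],1),round(r[2],1),"z",np.nanmedian(z[L==i]).round(1))
E
python3 m.py
```

```text
scene table z -0.23 2.16
[ 72. 154.] 722 zmax 121 ext [52. 51.] c [ 545. -522.] top [ 553.  -514.3   86.7] 56
[231. 153.] 179 zmax 26 ext [149.  45.] c [326. -92.] top None 135
[353. 175.] 255 zmax 44 ext [62. 61.] c [362. 292.] top [363.2 292.4  41.2] 200
[231. 180.] 176 zmax 44 ext [52. 46.] c [480. -47.] top [481.6 -46.5  41. ] 122
[ 99. 182.] 269 zmax 43 ext [62. 65.] c [ 587. -417.] top [ 589.4 -415.2   41. ] 211
[150. 236.] 8416 zmax 162 ext [363. 362.] c [ 718. -119.] top [ 828.9 -103.2  139.3] 220
[270. 190.] 279 zmax 43 ext [64. 60.] c [487.  75.] top [490.2  74.9  41.3] 218
[307. 195.] 294 zmax 44 ext [59. 60.] c [483. 181.] top [483.  180.9  41.3] 231
[325. 231.] 944 zmax 58 ext [151.  74.] c [597. 249.] top [623.4 250.7  47.8] 102
[250. 235.] 972 zmax 58 ext [156.  65.] c [660.  76.] top [687.1  75.5  47.6] 111
[429. 223.] 62 zmax 66 ext [22.  5.] c [528. 498.] top [529.8 498.   52.6] 11
[392. 254.] 1451 zmax 42 ext [171.  75.] c [625. 417.] top [657.9 417.6  38.8] 656
[310. 288.] 3309 zmax 91 ext [111. 240.] c [844. 250.] top [808.1 247.9  67.2] 385
 white [172. 144.] 12
[... 1755 characters left out ...]
627. -553.] top None 10
 white [202. 161.] 172 [481.7 340.5] [89.9 40.1] 25.8 z 6.8
 white [244. 167.] 117 [570.5 238.9] [103.8  73. ] 5.2 z 7.4
 white [291. 190.] 135 [635.7  48. ] [99.  57.6] 13.9 z 7.1
 white [325. 232.] 178 [ 613.5 -134.3] [109.8  37.4] 9.1 z 7.1
 white [335. 262.] 110 [ 576.4 -231.7] [82.6 21.1] 16.2 z 6.6
 white [278. 267.] 427 [ 440.9 -172.8] [88.3 37.8] 12.0 z 6.7
 white [365. 277.] 268 [ 598.1 -301.3] [115.4  35.5] 2.4 z 6.9
 white [424. 292.] 115 [ 678.6 -413.5] [33.9 30.2] 37.6 z 7.1
 white [338. 317.] 590 [ 473.9 -354.6] [36.4 87.7] 81.0 z 6.6
 white [275. 327.] 634 [ 346.5 -299.1] [86.9 37.1] 9.5 z 6.5
 white [469. 353.] 65 [ 631.6 -553.6] [38.1 11.5] 2.4 z 10.7
```

Diameters confirm it: the fitting lids (about 61 mm) are A(362,291), B(482,180), C(487,74) and D(586,-417). The 48 mm one at (480,-48) is small and the 75 mm one at (580,416) is large. Next I'll measure the pots.

```bash
cat > p.py <<'E'
from h import *; import pickle
g=[(597,249),(660,75),(627,-105),(612,-273)]
for c in g:
  for n in("scene","side"):
    d=pickle.load(open(n+"0.pkl","rb")); W=cloud(d).reshape(-1,3); 
    q=W[(np.hypot(W[:,0]-c[0],W[:,1]-c[1])<105)&(W[:,2]>2.5)&(W[:,2]<75)&(np.abs(W[:,1]-c[1])<75)]
    if n=="side": q=q-[0,0,1]
    r=q[(q[:,2]>53)&(q[:,2]<60)].astype(np.float32)
    pc,rad=cv2.minEnclosingCircle(r[:,:2]) if len(r)>5 else ((0,0),0)
    b=q[(q[:,2]<9)&(q[:,2]>3)].astype(np.float32); R=cv2.minAreaRect(b[:,:2])
    print(c,n,"rim",np.round(pc,1),round(rad,1),len(r),"base",np.round(R[0],1),np.round(R[1],1),round(R[2],1))
    # direction pot->base centre
    th=np.arctan2(pc[1]-R[0][1],pc[0]-R[0][0]); ps=[np.radians(R[2]+k*90) for k in range(4)]
    yaw=min(ps,key=lambda a:abs(np.angle(np.exp(1j*(a-th))))); yaw=np.angle(np.exp(1j*yaw))
    u=np.array([np.cos(yaw),np.sin(yaw)]); w=np.array([-u[1],u[0]])
    l=q[:,:2]-pc; X=l@u; Y=l@w; Z=q[:,2]
    res=Z-(45+ (X+40)*.364)
    s=(X<-34)&(X>-115)&(Y>-20)&(Y<20)&(Z>12)
    A=np.c_[X[s],Y[s],np.ones(s.sum())]; k=np.linalg.lstsq(A,Z[s],rcond=None)[0]
    for _ in range(5):
        e=Z[s]-A@k; ok=abs(e)<2.5 if _ else abs(e)<8; k=np.linalg.lstsq(A[ok],Z[s][ok],rcond=None)[0]
    e=Z[s]-A@k; pg=e>6
    print("   yaw %.3f"%yaw,"panel",k.round(3),ok.sum(),"xrange",X[s][ok].min().round(),X[s][ok].max().round(),"peg n",pg.sum(), np.c_[X[s],Y[s],Z[s]][pg][np.argsort(-e[pg])[:3]].round(0).tolist(),"pegmean",np.c_[X[s],Y[s],Z[s]][pg].mean(0).round(1) if pg.any() else 0)
E
python3 p.py
```

```text
Traceback (most recent call last):
  File "p.py", line 9, in <module>
    pc,rad=cv2.minEnclosingCircle(r[:,:2]) if len(r)>5 else ((0,0),0)
           ~~~~~~~~~~~~~~~~~~~~~~^^^^^^^^^
cv2.error: OpenCV(4.12.0) /io/opencv/modules/imgproc/src/shapedescr.cpp:201: error: (-215:Assertion failed) count >= 0 && (depth == CV_32F || depth == CV_32S) in function 'minEnclosingCircle'
```

Call:
{"fn": "send_rows", "kwargs": {"series": [[85.4, [0.5, -0.9, 0.6], [0, 0, 0]], [85.4, [1, -1, 0.6], [0, 0, 0]], [85.4, [1, -1, 0.6], [0, 0, 0]], [85.4, [1, -1, 0.6], [0, 0, 0]], [85.4, [1, -1, 0.6], [0, 0, 0]], [85.4, [1, -1, 0], [0, 0, 0]]]}}

```text
clock: 0.85
eef_pos: [407.3, 372.0, 379.3]
tool_rot: [3.138, 0.002, 2.874]
force: [0.1, 0.2, -0.8]
width: 85.5
gripper_force: 0.0
```

Run:
```python
from h import *; import pickle
s=sensors.read_state(); print(s["clock"],s["eef_pos"],s["tool_rot"],s["qpos"].round(2))
d=get_image("wrist"); pickle.dump(d,open("w0.pkl","wb")); save(d,"w0",s=1.5); print(d["vfov"],np.linalg.inv(d["world_to_cam"]).round(2).tolist())
```

```text
0.85 [407.3462197  371.99098456 379.31573802] [3.13791934e+00 1.67658178e-03 2.87368355e+00] [-0.86  0.36  0.1   1.61 -0.04  1.17  0.55]
71.14571194217245 [[0.27, 0.93, 0.27, 339.48], [0.96, -0.26, -0.07, 390.86], [0.0, 0.28, -0.96, 504.21], [0.0, 0.0, 0.0, 1.0]]
```

View pics/w0.png

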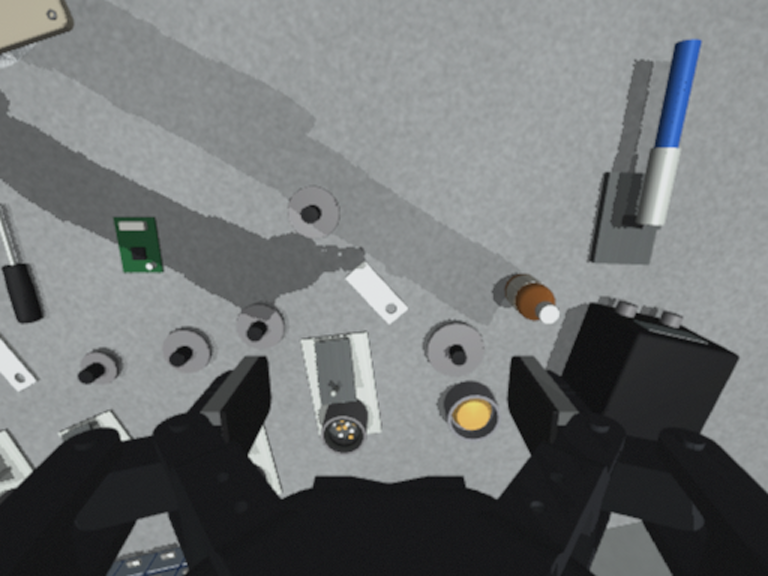

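Wrist view: pot 1 with its peg is at (345,430)/(335,383). Lid A is at (313,212), B at (260,325), C at (186,350) and small at (97,367). A tag is at (378,292) with its eye at (391,308). The large lid is at (455,350).

```bash
sed -i 's/minEnclosingCircle(r\[:,:2\])/minEnclosingCircle(r[:,:2].copy())/; s/minAreaRect(b\[:,:2\])/minAreaRect(b[:,:2].copy())/' p.py; python3 p.py
```

```text
(597, 249) scene rim [621.9 247.7] 48.8 117 base [598.8 240.5] [138.7 160.5] 84.7
   yaw -0.092 panel [ 3.6400e-01 -1.5000e-02  5.9035e+01] 133 xrange -100.0 -34.0 peg n 29 [[-54.0, 8.0, 70.0], [-52.0, 3.0, 71.0], [-54.0, 5.0, 69.0]] pegmean [-47.7   5.2  60.7]
(597, 249) side rim [620.8 251.9] 49.7 60 base [595.1 244.7] [107.9 185. ] 71.8
   yaw -0.318 panel [3.7400e-01 3.8000e-02 5.9653e+01] 96 xrange -99.0 -35.0 peg n 15 [[-50.0, -9.0, 71.0], [-46.0, -10.0, 71.0], [-47.0, -14.0, 69.0]] pegmean [-46.1 -12.8  61.6]
(660, 75) scene rim [684.9  74.4] 51.3 112 base [651.6  70.7] [127.1 195.8] 73.0
   yaw -0.297 panel [3.6400e-01 5.1000e-02 5.8547e+01] 141 xrange -102.0 -35.0 peg n 29 [[-48.0, -4.0, 72.0], [-50.0, -9.0, 71.0], [-53.0, -8.0, 69.0]] pegmean [-45.3  -7.7  61.6]
(660, 75) side rim [685.6  76.2] 51.0 69 base [668.1  75.3] [179.6 135.3] 5.6
   yaw 0.098 panel [ 3.6100e-01 -4.7000e-02  5.8772e+01] 161 xrange -100.0 -35.0 peg n 17 [[-54.0, 8.0, 71.0], [-49.0, 10.0, 72.0], [-50.0, 7.0, 70.0]] pegmean [-48.6   5.8  62.3]
(627, -105) scene rim [ 655.2 -102.8] 48.1 102 base [ 603.2
[... 302 characters left out ...]
0.050 panel [3.5800e-01 3.7000e-02 5.8392e+01] 234 xrange -101.0 -34.0 peg n 20 [[-50.0, -7.0, 73.0], [-50.0, -4.0, 71.0], [-51.0, -5.0, 69.0]] pegmean [-47.9  -7.5  61.7]
(612, -273) scene rim [ 639.  -270.4] 48.9 94 base [ 611.  -276.6] [145.3 130.5] 2.4
   yaw 0.041 panel [ 3.670e-01 -2.000e-03  5.889e+01] 125 xrange -103.0 -34.0 peg n 26 [[-50.0, -3.0, 73.0], [-51.0, -1.0, 72.0], [-53.0, 1.0, 71.0]] pegmean [-46.9  -1.5  61.5]
(612, -273) side rim [ 637.7 -274.5] 51.3 120 base [ 605.6 -282.2] [121.6 186.2] 84.1
   yaw -0.103 panel [3.6400e-01 3.4000e-02 5.8833e+01] 345 xrange -101.0 -34.0 peg n 21 [[-50.0, -5.0, 73.0], [-52.0, -7.0, 72.0], [-54.0, -7.0, 70.0]] pegmean [-49.6  -8.   63.4]
```

```bash
cat > snap.py <<'E'
import sys; from h import *; import pickle
s=sensors.read_state(); d=get_image("wrist"); d["st"]=s; pickle.dump(d,open(sys.argv[1]+".pkl","wb"))
print(round(s["clock"],2),s["eef_pos"].round(1),s["tool_rot"].round(4),s["qpos"].round(2))
E
echo
```

```text
(no output)
```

Call:
{"fn": "send_rows", "kwargs": {"series": [[85.4, [0.62, -0.51, -0.41], [0, 0, 0.77]], [85.4, [0.62, -0.51, -0.41], [0, 0, 0.77]], [85.4, [0.62, -0.51, -0.41], [0, 0, 0.77]], [85.4, [0.62, -0.51, -0.41], [0, 0, 0.77]], [85.4, [0, 0, 0], [0, 0, 0]], [85.4, [0, 0, 0], [0, 0, 0]]]}}

```text
clock: 1.65
eef_pos: [553.9, 250.8, 278.6]
tool_rot: [3.141, -0.002, 3.141]
force: [-0.3, -0.0, -0.2]
width: 85.5
gripper_force: 0.0
```

```bash
python3 snap.py p1
```

```text
1.65 [553.9 250.8 278.6] [ 3.1412e+00 -1.5000e-03  3.1414e+00] [-0.51  0.54  0.06  1.6  -0.04  1.    1.14]
```

Call:
{"fn": "send_rows", "kwargs": {"series": [[85.4, [0.27, -0.73, 0], [0, 0, 0]], [85.4, [0.27, -0.73, 0], [0, 0, 0]], [85.4, [0.27, -0.73, 0], [0, 0, 0]], [85.4, [0.27, -0.73, 0], [0, 0, 0]], [85.4, [0, 0, 0], [0, 0, 0]], [85.4, [0, 0, 0], [0, 0, 0]]]}}

```text
clock: 2.45
eef_pos: [618.9, 77.2, 279.6]
tool_rot: [3.14, 0.0, -3.14]
force: [0.4, -0.5, 0.5]
width: 85.4
gripper_force: 0.0
```

```bash
python3 snap.py p2
```

```text
2.45 [618.9  77.2 279.6] [ 3.1399e+00  4.0000e-04 -3.1395e+00] [-0.21  0.56  0.07  1.56 -0.05  1.02  1.45]
```

Call:
{"fn": "send_rows", "kwargs": {"series": [[85.4, [-0.15, -0.75, 0], [0, 0, 0]], [85.4, [-0.15, -0.75, 0], [0, 0, 0]], [85.4, [-0.15, -0.75, 0], [0, 0, 0]], [85.4, [-0.15, -0.75, 0], [0, 0, 0]], [85.4, [0, 0, 0], [0, 0, 0]], [85.4, [0, 0, 0], [0, 0, 0]]]}}

```text
clock: 3.25
eef_pos: [583.7, -102.5, 279.2]
tool_rot: [3.14, 0.001, -3.139]
force: [-0.1, 0.8, -0.2]
width: 85.6
gripper_force: 0.0
```

```bash
python3 snap.py p3
```

```text
3.25 [ 583.7 -102.5  279.2] [ 3.1399e+00  5.0000e-04 -3.1388e+00] [ 0.07  0.51  0.08  1.65 -0.05  0.98  1.75]
```

Call:
{"fn": "send_rows", "kwargs": {"series": [[85.4, [-0.06, -0.71, 0], [0, 0, 0]], [85.4, [-0.06, -0.71, 0], [0, 0, 0]], [85.4, [-0.06, -0.71, 0], [0, 0, 0]], [85.4, [-0.06, -0.71, 0], [0, 0, 0]], [85.4, [0, 0, 0], [0, 0, 0]], [85.4, [0, 0, 0], [0, 0, 0]]]}}

```text
clock: 4.05
eef_pos: [570.0, -272.8, 278.8]
tool_rot: [3.14, 0.0, -3.139]
force: [0.4, 0.3, 0.9]
width: 85.4
gripper_force: 0.0
```

```bash
python3 snap.py p4
python3 - <<'E'
from h import *; import pickle
d=[pickle.load(open(f"p{i}.pkl","rb"))["img"] for i in (1,2,3,4)]
i=np.vstack([np.hstack(d[:2]),np.hstack(d[2:])])[...,::-1]; cv2.imwrite("pics/pots.png",cv2.resize(i,(800,600),interpolation=cv2.INTER_AREA))
E
```

```text
4.05 [ 570.  -272.8  278.8] [ 3.1397e+00  2.0000e-04 -3.1386e+00] [ 0.35  0.57  0.09  1.54 -0.06  1.04  2.03]
```

View pics/pots.png

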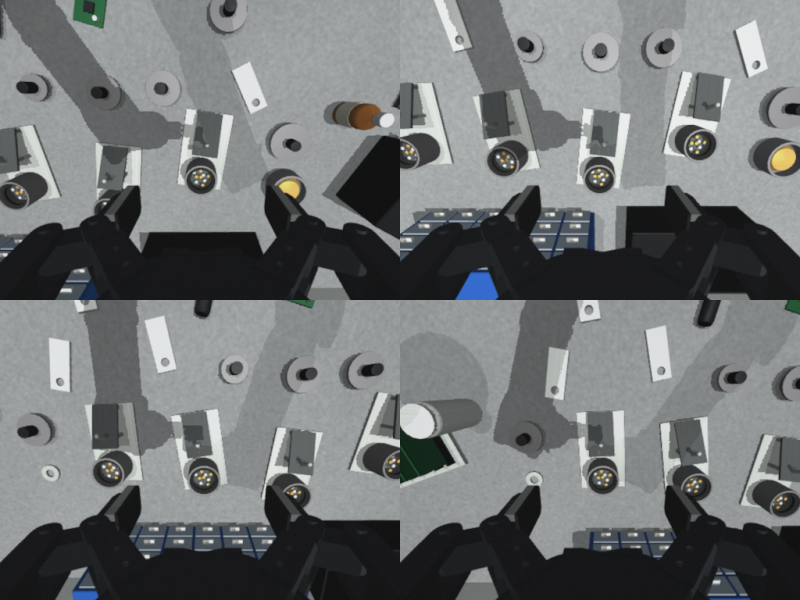

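Mosaic of four wrist views: each pot is in its panel's centre, near (200,175), (600,175), (205,478) and (602,478) in the mosaic, with the pegs just above. Now I'll fit rims, panels and pegs, and all lids and tags from the same four views.

```bash
cat > q.py <<'E'
from h import *; import pickle
from scipy.optimize import least_squares
g=[(624,249),(687,75),(654,-103),(639,-273)]
def circ(P,r):
    f=lambda c:np.hypot(P[:,0]-c[0],P[:,1]-c[1])-r
    return least_squares(f,P.mean(0),loss="soft_l1",f_scale=1.).x
def potfit(d,c):
    W=cloud(d).reshape(-1,3); 
    for _ in range(3):
        q=W[np.hypot(W[:,0]-c[0],W[:,1]-c[1])<36]; r=q[(q[:,2]>53)&(q[:,2]<60)]; c=circ(r[:,:2],28)
    res=np.hypot(*(r[:,:2]-c).T)
    q=W[(np.hypot(W[:,0]-c[0],W[:,1]-c[1])<115)&(W[:,2]>12)&(W[:,2]<80)&(np.abs(W[:,1]-c[1])<45)&(W[:,0]<c[0]-20)&(np.hypot(W[:,0]-c[0],W[:,1]-c[1])>36)]
    A=np.c_[q[:,:2]-c,np.ones(len(q))]; ok=(q[:,2]<48); k=0
    for t in (6,3,2,2):
        k=np.linalg.lstsq(A[ok],q[ok,2],rcond=None)[0]; e=q[:,2]-A@k; ok=abs(e)<t
    yaw=np.arctan2(k[1],k[0]); pc=q[ok][:,:2].mean(0)-c
    pg=q[(e>5)&(e<36)]; u=np.array([np.cos(yaw),np.sin(yaw)]); w=np.array([-u[1],u[0]])
    # peg point along peg axis: project peg points down axis to 3mm above panel
    n=np.array([*(-.342*u),.94]); h=((pg[:,2]-np.c_[pg[:,:2]-c,np.ones(len(pg))]@k)*.94)[:,None]
    b=pg-n*(h-3); pp=np.median(b,0)
    l=pp[:2]-c
    return c,r[:,2].mean(),len(r),res.std(),np.hypot(k[0],k[1]),yaw,np.arctan2(-pc[1],-pc[0]),ok.sum(),pp,(l@u,l@w),len(pg),h.max()
if __name__=="__main__":
    for i,c in enumerate(g):
        d=pickle.load(open(f"p{i+1}.pkl","rb")); o=potfit(d,np.array(c,float))
        print(i+1,"rim",o[0].round(1),"z%.1f n%d sd%.1f"%o[1:4],"slope %.3f yaw %.3f pyaw %.3f n%d"%o[4:8],"pegpt",o[8].round(1),"own",np.round(o[9],1),o[10],"h%.1f"%o[11])
    for i in range(4):
        d=pickle.load(open(f"p{i+1}.pkl","rb")); W=cloud(d); z=W[...,2]
        hsv=cv2.cvtColor(d["img"],cv2.COLOR_RGB2HSV); vis=np.zeros(z.shape,bool); vis[:235]=1
        m=((hsv[...,1]<40)&(z>2.5)&(z<11)&vis&(hsv[...,2]>140)).astype(np.uint8)
        k,L,S,C=cv2.connectedComponentsWithStats(m)
        for j in range(1,k):
            if S[j,4]<400 or S[j,0]<2 or S[j,1]<2: continue
            P=np.argwhere(L==j)[:,::-1]; gq=np.array([onz(d,*p,6)[:2] for p in P],np.float32); r=cv2.minAreaRect(gq)
            if not(28<min(r[1])<42 and 76<max(r[1])<96): continue
            hole=gq.mean(0)-np.array(r[0])
            print(i+1,"tag",C[j].round(),np.round(r[0],1),np.round(r[1],1),round(r[2],1),"ztop",np.nanmedian(z[L==j]).round(1),"mean-ctr",hole.round(1))
        m=((z>10)&(z<24)&vis).astype(np.uint8); k,L,S,C=cv2.connectedComponentsWithStats(((z>10)&(z<48)&vis).astype(np.uint8))
        for j in range(1,k):
            q=W[L==j]; f=q[(q[:,2]>14)&(q[:,2]<23)]; t=q[q[:,2]>38]
            if len(t)<15 or len(f)<200 or S[j,1]<2 or S[j,0]<2: continue
            c,rr=cv2.minEnclosingCircle(f[:,:2].astype(np.float32).copy())
            if rr<45: print(i+1,"lid",C[j].round(),"c",np.round(c,1),"r%.1f"%rr,"zf%.1f"%np.median(f[:,2]),"knob",t.mean(0).round(1),len(t))
E
python3 q.py
```

```text
1 rim [639.8 248.4] z54.9 n334 sd1.1 slope 0.364 yaw -0.149 pyaw -0.148 n1667 pegpt [578.5 257.2  45.9] own [-61.9  -0.4] 40 h30.3
2 rim [704.2  72.6] z54.9 n340 sd1.2 slope 0.365 yaw -0.124 pyaw -0.118 n1658 pegpt [642.8  79.4  45.9] own [-61.8  -0.8] 38 h31.3
3 rim [670.9 -99. ] z54.9 n342 sd1.2 slope 0.363 yaw 0.158 pyaw 0.152 n1657 pegpt [ 610.  -108.    45.9] own [-61.5   0.7] 38 h31.7
4 rim [ 656.7 -271.2] z54.9 n340 sd1.2 slope 0.362 yaw 0.046 pyaw 0.042 n1666 pegpt [ 595.  -274.2   45.9] own [-61.7  -0.1] 37 h31.0
1 tag [319. 110.] [480.2 337.7] [84.8 34.3] 26.2 ztop 5.2 mean-ctr [-2.6 -1. ]
1 tag [171. 213.] [630.1 109.8] [33.6 79.3] 82.8 ztop 5.3 mean-ctr [1.3 2.2]
1 lid [208. 112.] c [479.8 181.6] r30.8 zf18.2 knob [479.9 182.   42.2] 191
1 lid [ 43. 111.] c [478.1 -45.1] r24.2 zf18.2 knob [478.2 -44.5  41.9] 223
1 lid [133. 117.] c [486.7  75.8] r30.9 zf18.1 knob [486.7  76.4  41.9] 205
1 lid [371. 182.] c [579.3 418.1] r38.1 zf18.2 knob [579.1 417.2  42. ] 165
2 tag [450.  60.] [480.6 337.2] [84.8 35. ] 26.1 ztop 5.2 mean-ctr [-2.5 -1. ]
2 lid [338.  60.] c [480.4 181.4]
[... 433 characters left out ...]
[76. 81.] [ 472.2 -353.6] [34.1 84.7] 80.7 ztop 5.2 mean-ctr [-2.8  0.4]
3 lid [468.  89.] c [480.2 181. ] r31.5 zf18.2 knob [480.6 180.   41.9] 234
3 lid [300.  88.] c [478.6 -46.2] r24.0 zf18.2 knob [478.7 -46.4  42.1] 208
3 lid [389.  94.] c [487.2  75.3] r31.4 zf18.2 knob [487.2  74.4  41.9] 220
3 lid [ 44. 165.] c [ 585.1 -415.7] r31.4 zf18.2 knob [ 585.  -414.3   41.9] 187
4 tag [331.  66.] [ 439.5 -174. ] [84.6 34.8] 12.2 ztop 5.2 mean-ctr [-3.  -0.4]
4 tag [201.  92.] [ 472.5 -354. ] [34.1 84.3] 80.8 ztop 5.2 mean-ctr [-3.   0.5]
4 lid [424.  99.] c [479.  -46.3] r24.2 zf18.2 knob [478.7 -47.2  41.9] 221
4 lid [161. 175.] c [ 585.4 -415.9] r31.0 zf18.2 knob [ 584.9 -415.3   42.1] 168
```

Call:
{"fn": "send_rows", "kwargs": {"series": [[60, [0.084, -0.794, -0.3], [0, 0, 0]], [60, [0.084, -0.794, -0.3], [0, 0, 0]], [60, [0.085, -0.795, -0.3], [0, 0, 0]], [60, [0, 0, -0.9], [0, 0, 0]], [60, [0, 0, -0.9], [0, 0, 0]], [60, [0, 0, -0.7], [0, 0, 0]], [60, [0, 0, -0.3], [0, 0, 0]], [60, [0, 0, 0], [0, 0, 0]]]}}

```text
clock: 5.1
eef_pos: [584.6, -416.9, 56.4]
tool_rot: [3.14, -0.001, -3.14]
force: [-0.3, -0.2, -0.2]
width: 60.0
gripper_force: 0.0
```

```bash
cat > r.py <<'E'
from q import *
for n in("scene","side"):
    d=pickle.load(open(n+"0.pkl","rb")); W=cloud(d).reshape(-1,3); z0=0 if n=="scene" else 1
    for c in [(639.8,248.4),(704.2,72.6),(670.9,-99),(656.7,-271.2)]:
        q=W[np.hypot(W[:,0]-c[0],W[:,1]-c[1])<36]; r=q[(q[:,2]>53.5)&(q[:,2]<61)]
        if len(r)>5: print(n,c,circ(r[:,:2],28).round(1),len(r))
d=pickle.load(open("p4.pkl","rb")); W=cloud(d).reshape(-1,3); c=(656.7,-271.2)
q=W[np.hypot(W[:,0]-c[0],W[:,1]-c[1])<36]
for a,b in((53,54.4),(54.4,58)):
    r=q[(q[:,2]>a)&(q[:,2]<b)]; print(a,len(r),circ(r[:,:2],28),r[:,:2].min(0),r[:,:2].max(0))
E
python3 r.py; python3 -c "
from h import *; s=sensors.read_state(); print(s['eef_pos'],s['tool_rot'],s['force'])"
```

```text
scene (639.8, 248.4) [641.4 247.2] 90
scene (704.2, 72.6) [706.4  72. ] 97
scene (670.9, -99) [673.4 -98.8] 85
scene (656.7, -271.2) [ 659.1 -271. ] 82
side (639.8, 248.4) [640.5 245.5] 60
side (704.2, 72.6) [705.5  70. ] 75
side (670.9, -99) [ 671.4 -101.2] 109
side (656.7, -271.2) [ 657.1 -272.9] 131
53 84 [ 655.91230605 -271.5253034 ] [ 627.49056634 -300.26707777] [ 684.15933263 -242.07846852]
54.4 256 [ 656.92357767 -271.13607148] [ 627.23980555 -300.09077974] [ 687.06648162 -242.19587027]
[ 584.62122587 -416.85919518   56.35905725] [ 3.14013479e+00 -1.02204162e-03 -3.13991673e+00] [-0.28731596 -0.19547837 -0.15609459]
```

Call:
{"fn": "send_rows", "kwargs": {"series": [[60, [0.01, 0.017, -0.15], [0, 0, 0]], [60, [0, 0, -0.148], [0, 0, 0]], [0, [0, 0, 0], [0, 0, 0]], [0, [0, 0, 0], [0, 0, 0]], [0, [0, 0, 0], [0, 0, 0]], [0, [0, 0, 0], [0, 0, 0]], [0, [0, 0, 0], [0, 0, 0]]]}}

```text
clock: 5.98
eef_pos: [585.1, -417.8, 39.8]
tool_rot: [-3.141, 0.001, 3.142]
force: [0.0, -1.0, 4.4]
width: 17.5
gripper_force: 58.8
```

```bash
python3 -c "
from h import *
for i in range(3):
    s=sensors.read_state(); print(s['eef_pos'],s['tool_rot'],s['force'],s['width'],s['gripper_force'])"
```

```text
[ 585.05510699 -417.78483094   39.76725323] [-3.14088239e+00  7.76763496e-04  3.14151325e+00] [ 0.03916517 -0.97033616  4.44554766] 17.461827677749913 58.76382350921631
[ 585.05510699 -417.78483094   39.76725323] [-3.14088239e+00  7.76763496e-04  3.14151325e+00] [ 0.03916517 -0.97033616  4.44554766] 17.461827677749913 58.76382350921631
[ 585.05510699 -417.78483094   39.76725323] [-3.14088239e+00  7.76763496e-04  3.14151325e+00] [ 0.03916517 -0.97033616  4.44554766] 17.461827677749913 58.76382350921631
```

Call:
{"fn": "send_rows", "kwargs": {"series": [[0, [0, 0, 0.5], [0, 0, 0]], [0, [0, 0, 0.9], [0, 0, 0]], [0, [0, 0, 0.9], [0, 0, 0]], [0, [0, 0.9, 0], [0, 0, 0]], [0, [0.3, 0.8, 0], [0, 0, 0]], [0, [0.4, 0.6, 0], [0, 0, 0]], [0, [0.3, 0.1, 0], [0, 0, 0]], [0, [0, 0, 0], [0, 0, 0]]]}}

```text
clock: 6.98
eef_pos: [645.8, -271.6, 176.5]
tool_rot: [3.141, 0.0, -3.139]
force: [-0.6, -0.3, -1.0]
width: 17.6
gripper_force: 58.8
```

```bash
python3 snap.py h1; python3 -c "
from h import *; import pickle
d=pickle.load(open('h1.pkl','rb')); save(d,'h1',s=1.5); s=d['st']; print(s['width'],s['gripper_force'])"
```

```text
6.97 [ 645.8 -271.6  176.5] [ 3.1407  0.     -3.1387] [ 0.31  0.78  0.1   1.43 -0.08  0.94  2.  ]
17.575118417417404 58.77011060714722
```

View pics/h1.png

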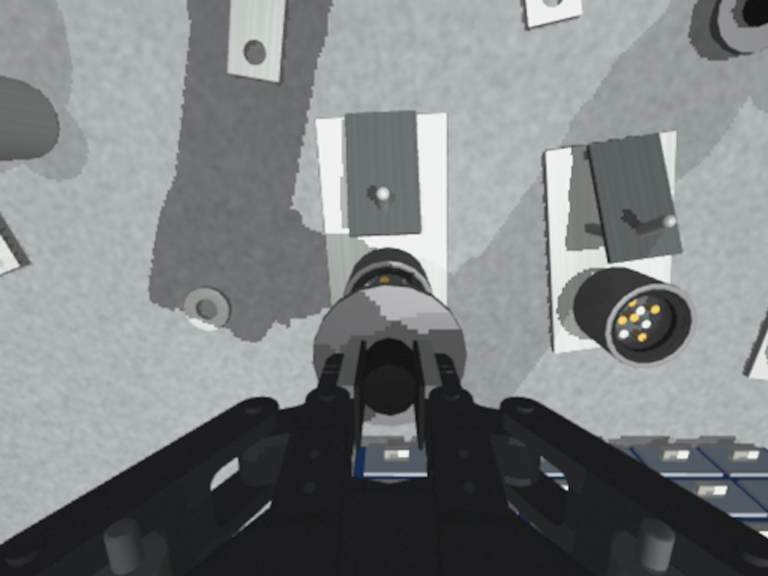

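The wrist view shows the lid held level by the knob at (388,375), flange visible. Pot 4's rim is just behind it at (390,265) and its peg at (383,193). Next I'll measure flange and rim in the same view.

```bash
cat > hand.py <<'E'
import sys; from q import *
def hand(d,r=31):
    t=d["st"]["eef_pos"]; W=cloud(d).reshape(-1,3)
    q=W[(np.hypot(W[:,0]-t[0],W[:,1]-t[1])<45)&(abs(W[:,2]-(t[2]-20))<8)&(W[:,0]<t[0]+5)]
    if len(q)<50: return None
    zf=np.median(q[:,2]); q=q[abs(q[:,2]-zf)<3]
    h=cv2.convexHull(q[:,:2].astype(np.float32))[:,0]
    a=h-t[:2]; s=np.hypot(*a.T)>26; h=h[s]
    f=lambda c:np.hypot(*(h-c).T)-r
    o=least_squares(f,t[:2],loss="soft_l1",f_scale=.5)
    A=np.c_[q[:,:2]-t[:2],np.ones(len(q))]; k=np.linalg.lstsq(A,q[:,2],rcond=None)[0]
    return o.x,zf,o.x-t[:2],np.std(f(o.x)),k[:2],len(h)
if __name__=="__main__":
    s=sensors.read_state(); d=get_image("wrist"); d["st"]=s; pickle.dump(d,open("hand.pkl","wb"))
    print("t%.1f"%s["clock"],s["eef_pos"].round(1),s["tool_rot"].round(4),"w%.1f F"%s["width"],s["force"].round(1))
    o=hand(d); print("flange",o[0].round(1),"z%.1f"%o[1],"rel",o[2].round(1),"sd%.2f"%o[3],"tilt",o[4].round(3),o[5])
    W=cloud(d); 
    if len(sys.argv)>1:
        c=np.array(eval(sys.argv[1])); Wq=W.reshape(-1,3); q=Wq[(np.hypot(Wq[:,0]-c[0],Wq[:,1]-c[1])<34)&(abs(Wq[:,2]-55.5)<1.5)]
        if len(q)>20: print("rim vis",circ(q[:,:2],28).round(1),len(q),"prior",c)
E
python3 hand.py "(656.9,-271.2)"; python3 -c "
from hand import *
d=pickle.load(open('p4.pkl','rb'))"
```

```text
t7.0 [ 644.3 -273.4  176.5] [-3.1415e+00 -1.4000e-03 -3.1410e+00] w17.4 F [-0.7 -1.3 -0.6]
flange [ 645.4 -272.7] z155.1 rel [1.1 0.7] sd0.29 tilt [0.007 0.   ] 34
rim vis [ 657.4 -271.3] 263 prior [ 656.9 -271.2]
```

Call:
{"fn": "send_rows", "kwargs": {"series": [[0, [0.198, 0.023, -0.3], [0, 0, 0]], [0, [0, 0, -0.6], [0, 0, 0]], [0, [0, 0, -0.25], [0, 0, 0]], [0, [0, 0, 0], [0, 0, 0]], [0, [0, 0, 0], [0, 0, 0]]]}}

```text
clock: 7.7
eef_pos: [657.3, -272.7, 109.1]
tool_rot: [-3.141, 0.002, 3.141]
force: [0.0, -0.4, -0.5]
width: 17.7
gripper_force: 58.7
```

```bash
python3 hand.py "(656.9,-271.2)"; python3 hand.py "(656.9,-271.2)"
```

```text
t7.7 [ 657.3 -272.7  109.1] [-3.1408e+00  1.6000e-03  3.1411e+00] w17.7 F [ 0.  -0.4 -0.5]
flange [ 658.5 -272. ] z87.7 rel [1.2 0.7] sd0.84 tilt [0.01 0.  ] 40
rim vis [ 657.5 -271.4] 466 prior [ 656.9 -271.2]
t7.8 [ 657.5 -272.7  109.5] [-3.1406e+00  2.3000e-03  3.1412e+00] w17.9 F [ 0.7 -0.4  0.5]
flange [ 658.7 -271.9] z88.0 rel [1.3 0.8] sd0.51 tilt [0.012 0.001] 34
rim vis [ 657.5 -271.4] 464 prior [ 656.9 -271.2]
```

Call:
{"fn": "send_rows", "kwargs": {"series": [[0, [-0.018, 0.01, -0.1], [0, 0, 0]], [0, [0, 0, -0.1], [0, 0, 0]], [0, [0, 0, -0.05], [0, 0, 0]], [0, [0, 0, 0], [0, 0, 0]]]}}

```text
clock: 8.3
eef_pos: [655.4, -271.4, 92.8]
tool_rot: [3.141, -0.001, 3.142]
force: [-0.1, -0.2, -1.5]
width: 18.0
gripper_force: 58.8
```

```bash
python3 hand.py
```

```text
t8.3 [ 655.4 -271.4   92.8] [ 3.1414e+00 -6.0000e-04  3.1416e+00] w18.0 F [-0.1 -0.2 -1.5]
flange [ 656.5 -270.7] z71.4 rel [1.2 0.7] sd0.75 tilt [0.01  0.002] 34
```

Call:
{"fn": "send_rows", "kwargs": {"series": [[0, [0, 0, -0.06], [0, 0, 0]], [0, [0, 0, -0.06], [0, 0, 0]], [0, [0, 0, -0.06], [0, 0, 0]], [0, [0, 0, 0], [0, 0, 0]]]}}

```text
clock: 8.85
eef_pos: [656.0, -271.6, 83.1]
tool_rot: [-3.141, 0.001, 3.142]
force: [-1.5, 0.5, 4.0]
width: 17.7
gripper_force: 59.1
```

```bash
python3 hand.py
```

```text
t8.8 [ 656.  -271.6   83.1] [-3.1412e+00  1.1000e-03  3.1416e+00] w17.7 F [-1.5  0.5  4. ]
flange [ 657.  -271.1] z61.6 rel [1.  0.5] sd0.56 tilt [0.01  0.001] 32
```

Call:
{"fn": "send_rows", "kwargs": {"series": [[0, [0, 0, -0.04], [0, 0, 0]], [0, [0, 0, -0.03], [0, 0, 0]], [0, [0, 0, 0], [0, 0, 0]]]}}

```text
clock: 9.28
eef_pos: [656.1, -271.7, 82.6]
tool_rot: [-3.141, 0.002, 3.142]
force: [-8.7, 3.2, 24.5]
width: 18.0
gripper_force: 61.6
```

```bash
python3 hand.py
```

```text
t9.3 [ 656.1 -271.7   82.6] [-3.1412e+00  1.7000e-03  3.1416e+00] w18.0 F [-8.7  3.2 24.5]
flange [ 657.2 -271. ] z61.3 rel [1.1 0.7] sd0.77 tilt [ 0.008 -0.001] 37
```

Call:
{"fn": "send_rows", "kwargs": {"series": [[0, [0, 0, 0.06], [0, 0, 0]], [60, [0, 0, 0], [0, 0, 0]], [60, [0, 0, 0], [0, 0, 0]], [60, [0, 0, 0.6], [0, 0, 0]], [60, [0, 0, 0.9], [0, 0, 0]], [60, [0, 0, 0.9], [0, 0, 0]], [60, [-0.2, 0.5, 0.3], [0, 0, 0]]]}}

```text
clock: 10.2
eef_pos: [645.0, -245.1, 247.2]
tool_rot: [-3.137, 0.006, 3.137]
force: [-0.4, 0.3, -0.6]
width: 59.8
gripper_force: 0.0
```

Call:
{"fn": "send_rows", "kwargs": {"series": [[60, [-0.37, 0.75, 0], [0, 0, 0]], [60, [-0.37, 0.75, 0], [0, 0, 0]], [60, [-0.37, 0.75, 0], [0, 0, 0]], [60, [-0.37, 0.75, 0], [0, 0, 0]], [60, [-0.37, 0.75, 0], [0, 0, 0]], [60, [-0.37, 0.75, 0], [0, 0, 0]], [60, [-0.37, 0.75, 0], [0, 0, 0]], [60, [0, 0, 0], [0, 0, 0]]]}}

```text
clock: 11.2
eef_pos: [486.2, 77.9, 243.3]
tool_rot: [3.14, -0.002, -3.134]
force: [-0.3, 0.2, -0.2]
width: 60.1
gripper_force: 0.0
```

```bash
cat > see.py <<'E'
from q import *
def lids(d,maxc=None):
    W=cloud(d); z=W[...,2]; vis=np.zeros(z.shape,bool); vis[:330]=1; out=[]
    k,L,S,C=cv2.connectedComponentsWithStats(((z>10)&(z<48)&vis).astype(np.uint8))
    for j in range(1,k):
        q=W[L==j]; f=q[(q[:,2]>14)&(q[:,2]<23)]; t=q[q[:,2]>38]
        if len(t)<15 or len(f)<200 or S[j,1]<2 or S[j,0]<2 or S[j,0]+S[j,2]>510: continue
        c,rr=cv2.minEnclosingCircle(f[:,:2].astype(np.float32).copy())
        if rr<45: out.append((np.array(c),rr,t.mean(0)))
    return out
def tags(d):
    W=cloud(d); z=W[...,2]; out=[]
    hsv=cv2.cvtColor(d["img"],cv2.COLOR_RGB2HSV); vis=np.zeros(z.shape,bool); vis[:330]=1
    m=((hsv[...,1]<40)&(z>2.5)&(z<11)&vis&(hsv[...,2]>140)).astype(np.uint8)
    k,L,S,C=cv2.connectedComponentsWithStats(m)
    for j in range(1,k):
        x,y,w,h=S[j,:4]
        if S[j,4]<400 or x<2 or y<2 or x+w>510: continue
        P=np.argwhere(L==j)[:,::-1]; gq=np.array([onz(d,*p,6)[:2] for p in P],np.float32); r=cv2.minAreaRect(gq)
        if not(31<min(r[1])<38 and 80<max(r[1])<90): continue
        cs,hi=cv2.findContours((L==j).astype(np.uint8),cv2.RETR_CCOMP,cv2.CHAIN_APPROX_NONE)
        eye=None
        for c,hh in zip(cs,hi[0]):
            if hh[3]>=0 and cv2.contourArea(c)>15:
                g=np.array([onz(d,*p,6)[:2] for p in c[:,0]],np.float32); eye=cv2.minEnclosingCircle(g)
        out.append((np.array(r[0]),r[1],r[2],eye))
    return out
if __name__=="__main__":
    s=sensors.read_state(); d=get_image("wrist"); d["st"]=s; pickle.dump(d,open("see.pkl","wb"))
    print("t%.1f"%s["clock"],s["eef_pos"].round(1),s["tool_rot"].round(3),"w%.1f"%s["width"],s["qpos"].round(2))
    for o in lids(d): print("lid",o[0].round(1),"r%.1f"%o[1],"knob",o[2].round(1),"from tcp/60",((o[2][:2]-s["eef_pos"][:2])/60).round(3))
    for o in tags(d):
        print("tag",o[0].round(1),np.round(o[1],1),round(o[2],1),"eye",np.round(o[3][0],1) if o[3] else None, "r%.1f"%o[3][1] if o[3] else "")
E
python3 see.py
python3 - <<'E'
from h import *; import pickle
d=get_image("scene"); pickle.dump(d,open("scene1.pkl","wb"))
a=pickle.load(open("scene0.pkl","rb")); W=cloud(d); z=W[...,2]
ch=(np.abs(d["depth"]-a["depth"])>6).astype(np.uint8); k,L,S,C=cv2.connectedComponentsWithStats(ch)
for j in range(1,k):
    if S[j,4]>40: print("changed px",C[j].round(),S[j,4],np.nanmedian(W[L==j],axis=0).round())
E
```

```text
t11.2 [486.2  77.9 243.3] [ 3.140e+00 -2.000e-03 -3.134e+00] w60.1 [-0.29  0.41  0.1   1.95 -0.06  0.78  1.43]
lid [360.  294.1] r32.0 knob [360.4 292.4  41.9] from tcp/60 [-2.096  3.576]
lid [480.1 181.3] r31.0 knob [479.8 180.7  42.1] from tcp/60 [-0.107  1.714]
lid [478.2 -45.9] r23.9 knob [477.9 -45.5  42. ] from tcp/60 [-0.138 -2.057]
lid [486.8  75.4] r30.9 knob [486.4  75.3  42.2] from tcp/60 [ 0.003 -0.043]
tag [ 438.9 -172.7] [84.7 34.4] 12.1 eye [ 466.  -167.1] r8.7
tag [480.2 337. ] [85.  35.1] 26.2 eye [504.8 349.3] r8.7
changed px [290.  45.] 27192 [-1841.    59.  -234.]
changed px [10. 25.] 269 [ -465. -1667.   -10.]
changed px [19. 35.] 68 [ -304. -1465.    15.]
changed px [ 4. 44.] 49 [ -193. -1453.    18.]
changed px [22. 95.] 1677 [ -151. -1417.  -207.]
changed px [125.  68.] 97 [-145. -767.   -0.]
changed px [158.  75.] 94 [-119. -589.   -1.]
changed px [226.  80.] 74 [-156. -291.   -0.]
changed px [186.  81.] 43 [-100. -453.   -2.]
changed px [139.  83.] 81 [ -36. -630.   -1.]
changed px [ 99. 182.] 285 [ 571. -433.   -1.]
changed px [127. 196.] 310 [ 664. -267.   62.]
changed px [ 21. 309.] 71 [ 681. -973. -750.]
changed px [ 39. 317.] 44 [ 695. -876. -750.]
changed px [ 25. 328.] 56 [ 755. -898. -749.]
changed px [118. 341.] 58 [ 703. -499. -748.]
changed px [ 40. 347.] 43 [ 808. -780. -750.]
changed px [ 67. 345.] 42 [ 772. -685. -748.]
changed px [ 89. 355.] 56 [ 783. -584. -751.]
changed px [102. 371.] 46 [ 824. -487. -750.]
```

Call:
{"fn": "send_rows", "kwargs": {"series": [[60, [0, -0.02, -0.9], [0, 0, 0]], [60, [0.005, -0.02, -0.9], [0, 0, 0]], [60, [0, 0, -0.8], [0, 0, 0]], [60, [0, 0, -0.5], [0, 0, 0]], [60, [0, 0, -0.29], [0, 0, 0]], [60, [0, 0, 0], [0, 0, 0]], [0, [0, 0, 0], [0, 0, 0]], [0, [0, 0, 0], [0, 0, 0]]]}}

```text
clock: 12.3
eef_pos: [489.3, 70.9, 41.2]
tool_rot: [3.141, 0.002, 3.141]
force: [-0.1, 1.0, 0.7]
width: 24.0
gripper_force: 0.3
```

Call:
{"fn": "send_rows", "kwargs": {"series": [[0, [0, 0, 0], [0, 0, 0]], [0, [0, 0, 0], [0, 0, 0]], [0, [0, 0, 0.5], [0, 0, 0]], [0, [0, 0, 0.9], [0, 0, 0]], [0, [0, 0, 0.9], [0, 0, 0]]]}}

```text
clock: 12.92
eef_pos: [488.1, 71.2, 180.1]
tool_rot: [-3.142, -0.0, -3.141]
force: [0.6, -0.5, -0.5]
width: 17.5
gripper_force: 58.6
```

Call:
{"fn": "send_rows", "kwargs": {"series": [[0, [0.58, -0.58, 0], [0, 0, 0]], [0, [0.58, -0.58, 0], [0, 0, 0]], [0, [0.58, -0.58, 0], [0, 0, 0]], [0, [0.58, -0.58, 0], [0, 0, 0]], [0, [0.58, -0.58, 0], [0, 0, 0]], [0, [0, 0, 0], [0, 0, 0]], [0, [0, 0, 0], [0, 0, 0]]]}}

```text
clock: 13.8
eef_pos: [661.6, -102.1, 178.1]
tool_rot: [3.141, -0.001, -3.142]
force: [0.2, 0.9, -0.2]
width: 18.0
gripper_force: 58.7
```

```bash
python3 hand.py "(671.1,-99)"
```

```text
t13.8 [ 661.6 -102.1  178.1] [ 3.1406e+00 -1.4000e-03 -3.1415e+00] w18.0 F [ 0.2  0.9 -0.2]
flange [ 659.5 -101.3] z154.9 rel [-2.2  0.8] sd0.60 tilt [ 0.006 -0.   ] 36
rim vis [671.6 -99. ] 248 prior [671.1 -99. ]
```

Call:
{"fn": "send_rows", "kwargs": {"series": [[0, [0.19, 0.038, -0.3], [0, 0, 0]], [0, [0, 0, -0.6], [0, 0, 0]], [0, [0, 0, -0.2], [0, 0, 0]], [0, [0, 0, 0], [0, 0, 0]], [0, [0, 0, 0], [0, 0, 0]]]}}

```text
clock: 14.48
eef_pos: [674.7, -100.5, 113.4]
tool_rot: [-3.141, 0.002, -3.141]
force: [0.8, -0.0, -0.2]
width: 17.4
gripper_force: 58.7
```

```bash
python3 hand.py "(671.1,-99)"
```

```text
t14.5 [ 674.7 -100.5  113.4] [-3.1413e+00  1.8000e-03 -3.1415e+00] w17.4 F [ 0.8 -0.  -0.2]
flange [672.6 -99.8] z90.1 rel [-2.1  0.7] sd0.65 tilt [0.006 0.   ] 40
rim vis [671.7 -99.1] 443 prior [671.1 -99. ]
```

Call:
{"fn": "send_rows", "kwargs": {"series": [[0, [-0.02, 0.012, -0.12], [0, 0, 0]], [0, [0, 0, -0.1], [0, 0, 0]], [0, [0, 0, -0.08], [0, 0, 0]], [0, [0, 0, 0], [0, 0, 0]]]}}

```text
clock: 15.02
eef_pos: [672.6, -99.8, 93.8]
tool_rot: [3.141, -0.0, 3.142]
force: [1.1, -0.0, -0.3]
width: 17.5
gripper_force: 58.7
```

Call:
{"fn": "send_rows", "kwargs": {"series": [[0, [0, 0, -0.07], [0, 0, 0]], [0, [0, 0, -0.07], [0, 0, 0]], [0, [0, 0, -0.06], [0, 0, 0]], [0, [0, 0, -0.04], [0, 0, 0]], [0, [0, 0, 0], [0, 0, 0]]]}}

```text
clock: 15.65
eef_pos: [673.1, -99.9, 84.4]
tool_rot: [3.141, 0.002, 3.141]
force: [-7.8, 1.3, 26.3]
width: 17.4
gripper_force: 61.5
```

```bash
python3 hand.py
```

```text
t15.7 [673.1 -99.9  84.4] [3.1415e+00 1.5000e-03 3.1414e+00] w17.4 F [-7.8  1.3 26.3]
flange [671.  -99.2] z61.3 rel [-2.1  0.8] sd0.61 tilt [ 0.005 -0.001] 40
```

Call:
{"fn": "send_rows", "kwargs": {"series": [[0, [0, 0, 0.06], [0, 0, 0]], [60, [0, 0, 0], [0, 0, 0]], [60, [0, 0, 0], [0, 0, 0]], [60, [0, 0, 0.6], [0, 0, 0]], [60, [0, 0, 0.9], [0, 0, 0]], [60, [0, 0, 0.9], [0, 0, 0]], [60, [-0.4, 0.58, 0.3], [0, 0, 0]]]}}

```text
clock: 16.58
eef_pos: [651.2, -68.8, 248.9]
tool_rot: [-3.138, 0.008, 3.136]
force: [0.2, 0.0, -0.0]
width: 60.0
gripper_force: 0.0
```

Call:
{"fn": "send_rows", "kwargs": {"series": [[60, [-0.47, 0.68, 0], [0, 0, 0]], [60, [-0.47, 0.68, 0], [0, 0, 0]], [60, [-0.47, 0.68, 0], [0, 0, 0]], [60, [-0.47, 0.68, 0], [0, 0, 0]], [60, [-0.47, 0.68, 0], [0, 0, 0]], [60, [-0.46, 0.68, 0], [0, 0, 0]], [60, [0, 0, 0], [0, 0, 0]], [60, [0, 0, 0], [0, 0, 0]]]}}

```text
clock: 17.58
eef_pos: [480.4, 179.3, 245.3]
tool_rot: [-3.141, 0.0, -3.142]
force: [1.3, -1.1, -0.1]
width: 59.6
gripper_force: 0.0
```

```bash
python3 see.py
```

```text
t17.6 [480.4 179.3 245.3] [-3.141  0.    -3.142] w59.6 [-0.47  0.44  0.08  1.9  -0.05  0.8   1.21]
lid [360.2 293.8] r31.1 knob [360.3 293.   42.1] from tcp/60 [-2.002  1.895]
lid [479.8 181.6] r30.9 knob [479.5 181.4  42.1] from tcp/60 [-0.015  0.036]
lid [478.2 -45.7] r24.1 knob [477.6 -44.8  41.9] from tcp/60 [-0.046 -3.734]
lid [579.8 417.5] r38.5 knob [578.5 416.8  41.9] from tcp/60 [1.636 3.958]
tag [480.  337.2] [85.2 34.9] 26.1 eye [504.6 349.2] r8.8
```

Call:
{"fn": "send_rows", "kwargs": {"series": [[60, [-0.01, 0.02, -0.9], [0, 0, 0]], [60, [0, 0.01, -0.9], [0, 0, 0]], [60, [0, 0, -0.8], [0, 0, 0]], [60, [0, 0, -0.5], [0, 0, 0]], [60, [0, 0, -0.31], [0, 0, 0]], [60, [0, 0, 0], [0, 0, 0]], [0, [0, 0, 0], [0, 0, 0]], [0, [0, 0, 0], [0, 0, 0]]]}}

```text
clock: 18.62
eef_pos: [480.3, 181.5, 41.9]
tool_rot: [3.141, 0.002, 3.141]
force: [-0.4, 0.0, -0.3]
width: 24.2
gripper_force: 0.0
```

Call:
{"fn": "send_rows", "kwargs": {"series": [[0, [0, 0, 0], [0, 0, 0]], [0, [0, 0, 0], [0, 0, 0]], [0, [0, 0, 0.5], [0, 0, 0]], [0, [0, 0, 0.9], [0, 0, 0]], [0, [0, 0, 0.9], [0, 0, 0]]]}}

```text
clock: 19.25
eef_pos: [479.1, 181.5, 180.6]
tool_rot: [-3.142, -0.0, -3.141]
force: [1.1, 0.2, -0.9]
width: 17.9
gripper_force: 58.6
```

Call:
{"fn": "send_rows", "kwargs": {"series": [[0, [0.71, -0.36, 0], [0, 0, 0]], [0, [0.71, -0.36, 0], [0, 0, 0]], [0, [0.71, -0.36, 0], [0, 0, 0]], [0, [0.71, -0.36, 0], [0, 0, 0]], [0, [0.71, -0.36, 0], [0, 0, 0]], [0, [0, 0, 0], [0, 0, 0]], [0, [0, 0, 0], [0, 0, 0]]]}}

```text
clock: 20.12
eef_pos: [691.5, 74.1, 178.7]
tool_rot: [3.141, -0.002, -3.142]
force: [-0.3, 0.3, -0.3]
width: 17.3
gripper_force: 58.7
```

```bash
python3 hand.py "(704.4,72.6)"
```

```text
t20.1 [691.5  74.1 178.7] [ 3.1409e+00 -1.6000e-03 -3.1415e+00] w17.3 F [-0.3  0.3 -0.3]
flange [691.5  74.8] z154.8 rel [0.  0.8] sd0.91 tilt [0.007 0.   ] 38
rim vis [705.   72.4] 230 prior [704.4  72.6]
```

Call:
{"fn": "send_rows", "kwargs": {"series": [[0, [0.205, -0.028, -0.3], [0, 0, 0]], [0, [0, 0, -0.6], [0, 0, 0]], [0, [0, 0, -0.2], [0, 0, 0]], [0, [0, 0, 0], [0, 0, 0]], [0, [0, 0, 0], [0, 0, 0]]]}}

```text
clock: 20.8
eef_pos: [705.7, 72.1, 114.1]
tool_rot: [3.141, 0.002, -3.141]
force: [0.0, 0.6, -0.3]
width: 17.9
gripper_force: 58.7
```

```bash
python3 hand.py "(704.4,72.6)"
```

```text
t20.8 [705.7  72.1 114.1] [ 3.1414e+00  2.0000e-03 -3.1413e+00] w17.9 F [ 0.   0.6 -0.3]
flange [705.7  72.8] z90.2 rel [0.1 0.7] sd0.52 tilt [ 0.009 -0.001] 34
rim vis [705.1  72.3] 431 prior [704.4  72.6]
```

Call:
{"fn": "send_rows", "kwargs": {"series": [[0, [-0.014, -0.004, -0.12], [0, 0, 0]], [0, [0, 0, -0.1], [0, 0, 0]], [0, [0, 0, -0.08], [0, 0, 0]], [0, [0, 0, 0], [0, 0, 0]]]}}

```text
clock: 21.35
eef_pos: [703.9, 71.6, 94.4]
tool_rot: [-3.142, -0.0, 3.142]
force: [0.3, 0.7, -1.6]
width: 17.7
gripper_force: 58.6
```

Call:
{"fn": "send_rows", "kwargs": {"series": [[0, [0, 0, -0.07], [0, 0, 0]], [0, [0, 0, -0.07], [0, 0, 0]], [0, [0, 0, -0.06], [0, 0, 0]], [0, [0, 0, -0.04], [0, 0, 0]], [0, [0, 0, 0], [0, 0, 0]]]}}

```text
clock: 21.98
eef_pos: [704.4, 71.6, 85.1]
tool_rot: [3.141, 0.001, 3.141]
force: [-8.5, -0.8, 24.4]
width: 17.5
gripper_force: 61.3
```

```bash
python3 hand.py
```

```text
t22.0 [704.4  71.6  85.1] [3.1412e+00 1.4000e-03 3.1414e+00] w17.5 F [-8.5 -0.8 24.4]
flange [704.4  72.3] z61.3 rel [0.  0.7] sd0.44 tilt [ 0.007 -0.   ] 37
```

Call:
{"fn": "send_rows", "kwargs": {"series": [[0, [0, 0, 0.06], [0, 0, 0]], [60, [0, 0, 0], [0, 0, 0]], [60, [0, 0, 0], [0, 0, 0]], [60, [0, 0, 0.6], [0, 0, 0]], [60, [0, 0, 0.9], [0, 0, 0]], [60, [0, 0, 0.9], [0, 0, 0]], [60, [-0.7, 0.45, 0.3], [0, 0, 0]]]}}

```text
clock: 22.9
eef_pos: [665.9, 95.6, 249.5]
tool_rot: [-3.14, 0.009, 3.136]
force: [-0.1, 1.3, -0.3]
width: 59.9
gripper_force: 0.0
```

Call:
{"fn": "send_rows", "kwargs": {"series": [[60, [-0.73, 0.47, 0], [0, 0, 0]], [60, [-0.73, 0.47, 0], [0, 0, 0]], [60, [-0.73, 0.47, 0], [0, 0, 0]], [60, [-0.73, 0.47, 0], [0, 0, 0]], [60, [-0.73, 0.47, 0], [0, 0, 0]], [60, [-0.73, 0.47, 0], [0, 0, 0]], [60, [-0.65, 0.43, 0], [0, 0, 0]], [60, [0, 0, 0], [0, 0, 0]]]}}

```text
clock: 23.9
eef_pos: [356.8, 295.9, 245.9]
tool_rot: [3.141, -0.002, -3.135]
force: [0.8, 0.5, 0.5]
width: 60.2
gripper_force: 0.0
```

```bash
python3 see.py
```

```text
t23.9 [356.8 295.9 245.9] [ 3.141e+00 -2.000e-03 -3.135e+00] w60.2 [-0.79  0.37  0.05  2.02 -0.03  0.75  0.86]
lid [359.9 293.9] r31.0 knob [359.2 293.8  42.1] from tcp/60 [ 0.041 -0.036]
lid [476.3 -45.6] r24.8 knob [477.  -44.4  41.8] from tcp/60 [ 2.004 -5.673]
tag [479.4 338. ] [84.9 34.2] 26.3 eye [503.9 350. ] r8.7
```

Call:
{"fn": "send_rows", "kwargs": {"series": [[60, [0.03, -0.02, -0.9], [0, 0, 0]], [60, [0.01, -0.01, -0.9], [0, 0, 0]], [60, [0, 0, -0.8], [0, 0, 0]], [60, [0, 0, -0.5], [0, 0, 0]], [60, [0, 0, -0.33], [0, 0, 0]], [60, [0, 0, 0], [0, 0, 0]], [0, [0, 0, 0], [0, 0, 0]], [0, [0, 0, 0], [0, 0, 0]]]}}

```text
clock: 24.95
eef_pos: [363.1, 290.3, 46.5]
tool_rot: [-3.137, 0.001, 3.141]
force: [-1.0, 1.4, 0.4]
width: 24.0
gripper_force: 0.6
```

Call:
{"fn": "send_rows", "kwargs": {"series": [[0, [0, 0, 0], [0, 0, 0]], [0, [0, 0, 0], [0, 0, 0]], [0, [0, 0, 0.5], [0, 0, 0]], [0, [0, 0, 0.9], [0, 0, 0]], [0, [0, 0, 0.9], [0, 0, 0]]]}}

```text
clock: 25.58
eef_pos: [361.8, 290.1, 185.4]
tool_rot: [-3.136, -0.001, -3.141]
force: [1.4, 0.6, -0.6]
width: 17.1
gripper_force: 58.7
```

Call:
{"fn": "send_rows", "kwargs": {"series": [[0, [0.75, -0.126, 0], [0, 0, 0]], [0, [0.75, -0.126, 0], [0, 0, 0]], [0, [0.75, -0.126, 0], [0, 0, 0]], [0, [0.75, -0.126, 0], [0, 0, 0]], [0, [0.75, -0.126, 0], [0, 0, 0]], [0, [0.73, -0.126, 0], [0, 0, 0]], [0, [0, 0, 0], [0, 0, 0]], [0, [0, 0, 0], [0, 0, 0]]]}}

```text
clock: 26.58
eef_pos: [629.9, 245.2, 183.5]
tool_rot: [-3.136, -0.003, -3.141]
force: [0.2, -0.4, -0.5]
width: 16.7
gripper_force: 58.7
```

```bash
python3 hand.py "(640.0,248.4)"
```

```text
t26.6 [629.9 245.2 183.5] [-3.1363e+00 -2.5000e-03 -3.1408e+00] w16.7 F [ 0.2 -0.4 -0.5]
flange [627.2 245.3] z155.9 rel [-2.7  0.1] sd0.96 tilt [ 0.005 -0.001] 24
rim vis [640.5 248. ] 185 prior [640.  248.4]
```

Call:
{"fn": "send_rows", "kwargs": {"series": [[0, [0.205, 0.047, -0.3], [0, 0, 0]], [0, [0, 0, -0.6], [0, 0, 0]], [0, [0, 0, -0.2], [0, 0, 0]], [0, [0, 0, 0], [0, 0, 0]], [0, [0, 0, 0], [0, 0, 0]]]}}

```text
clock: 27.25
eef_pos: [644.2, 248.1, 118.8]
tool_rot: [-3.137, 0.001, -3.141]
force: [-0.0, 0.3, -0.9]
width: 17.1
gripper_force: 58.7
```

```bash
python3 hand.py "(640.0,248.4)"
```

```text
t27.2 [644.2 248.1 118.8] [-3.1369e+00  1.0000e-03 -3.1413e+00] w17.1 F [-0.   0.3 -0.9]
flange [641.8 248.9] z91.2 rel [-2.4  0.8] sd0.67 tilt [ 0.004 -0.001] 22
rim vis [640.7 248.1] 403 prior [640.  248.4]
```

Call:
{"fn": "send_rows", "kwargs": {"series": [[0, [-0.022, -0.008, -0.12], [0, 0, 0]], [0, [0, 0, -0.1], [0, 0, 0]], [0, [0, 0, -0.1], [0, 0, 0]], [0, [0, 0, 0], [0, 0, 0]]]}}

```text
clock: 27.8
eef_pos: [642.8, 247.1, 98.9]
tool_rot: [-3.136, 0.0, 3.141]
force: [0.3, 0.1, 3.7]
width: 17.4
gripper_force: 59.3
```

Call:
{"fn": "send_rows", "kwargs": {"series": [[0, [0, 0, -0.07], [0, 0, 0]], [0, [0, 0, -0.07], [0, 0, 0]], [0, [0, 0, -0.06], [0, 0, 0]], [0, [0, 0, -0.04], [0, 0, 0]], [0, [0, 0, 0], [0, 0, 0]]]}}

```text
clock: 28.42
eef_pos: [643.0, 247.4, 89.6]
tool_rot: [-3.136, 0.002, 3.141]
force: [-9.1, -3.8, 30.3]
width: 17.3
gripper_force: 62.1
```

```bash
python3 hand.py
```

```text
t28.4 [643.  247.4  89.6] [-3.1365e+00  2.0000e-03  3.1412e+00] w17.3 F [-9.1 -3.8 30.3]
flange [640.3 248. ] z62.0 rel [-2.7  0.5] sd0.76 tilt [ 0.004 -0.   ] 26
```

Call:
{"fn": "send_rows", "kwargs": {"series": [[0, [0, 0, 0.06], [0, 0, 0]], [60, [0, 0, 0], [0, 0, 0]], [60, [0, 0, 0], [0, 0, 0]], [60, [0, 0, 0.6], [0, 0, 0]], [60, [0, 0, 0.9], [0, 0, 0]], [60, [0, 0, 0.9], [0, 0, 0]]]}}

```text
clock: 29.22
eef_pos: [641.7, 246.9, 232.0]
tool_rot: [-3.135, -0.003, -3.141]
force: [1.2, 0.6, -0.1]
width: 59.7
gripper_force: 0.0
```

Call:
{"fn": "send_rows", "kwargs": {"series": [[60, [-0.452, 0.248, 0], [0, 0, 0.873]], [60, [-0.452, 0.248, 0], [0, 0, 0.873]], [60, [-0.452, 0.248, 0], [0, 0, 0.873]], [60, [-0.452, 0.248, 0], [0, 0, 0.873]], [60, [-0.452, 0.248, 0], [0, 0, 0.873]], [60, [-0.452, 0.248, 0], [0, 0, 0.873]], [60, [0, 0, 0], [0, 0, 0]], [60, [0, 0, 0], [0, 0, 0]]]}}

```text
clock: 30.22
eef_pos: [480.0, 335.8, 231.3]
tool_rot: [-3.135, -0.001, -2.685]
force: [0.6, -0.7, -0.3]
width: 59.7
gripper_force: 0.0
```

```bash
python3 see.py
python3 - <<'E'
from q import *
d=pickle.load(open("see.pkl","rb")); W=cloud(d).reshape(-1,3)
for n in("wrist","scene","side"):
    if n!="wrist": d=get_image(n); W=cloud(d).reshape(-1,3)
    for c in [(640.3,248.2),(704.6,72.5),(671.2,-99),(657.1,-271.2)]:
        q=W[np.hypot(W[:,0]-c[0],W[:,1]-c[1])<34]; f=q[(q[:,2]>57)&(q[:,2]<68)]; t=q[q[:,2]>80]
        if len(f)>30 and len(t)>5:
            o,r=cv2.minEnclosingCircle(f[:,:2].astype(np.float32).copy()); print(n,c,"flange",np.round(o,1),"r%.1f z%.1f"%(r,np.median(f[:,2])),"knob",t.mean(0).round(1))
E
```

```text
t30.2 [480.  335.8 231.3] [-3.135e+00 -1.000e-03 -2.685e+00] w59.7 [-0.45  0.57 -0.33  1.71  0.23  0.9   1.15]
lid [579.1 417.4] r38.2 knob [578.3 416.9  41.9] from tcp/60 [1.638 1.352]
lid [666.5 415. ] r34.9 knob [651.2 408.4  39.1] from tcp/60 [2.853 1.211]
tag [479.  337.4] [83.4 33.9] 26.2 eye [504.4 349.8] r8.4
wrist (640.3, 248.2) flange [639.1 247.4] r31.5 z61.3 knob [636.9 248.5  84.6]
scene (640.3, 248.2) flange [641.3 248.5] r32.3 z61.4 knob [641.9 247.3  84.6]
scene (704.6, 72.5) flange [705.3  71.4] r31.9 z61.5 knob [706.2  72.5  84.8]
scene (671.2, -99) flange [ 671.7 -100.6] r32.5 z61.2 knob [673.1 -98.8  84.9]
scene (657.1, -271.2) flange [ 659.  -271.1] r32.0 z61.5 knob [ 659.4 -269.9   84.2]
side (640.3, 248.2) flange [640.6 245.6] r31.3 z63.2 knob [638.6 244.3  85.7]
side (704.6, 72.5) flange [704.5  71.1] r32.0 z62.9 knob [702.7  68.1  86.1]
side (671.2, -99) flange [670.5 -99.6] r31.9 z63.0 knob [ 669.1 -102.3   85.9]
side (657.1, -271.2) flange [ 655.9 -271. ] r32.2 z63.0 knob [ 655.5 -273.5   86. ]
```

All four lids are seated: flange z is about 61–63 in every view. Now the tags. I'll take the white one, eye at (504.5,349.5), which is white aluminium, 85x34 mm. The black and orange ones are not meant.

Call:
{"fn": "send_rows", "kwargs": {"series": [[50, [0, 0.015, -0.9], [0, 0, 0]], [50, [0, 0, -0.9], [0, 0, 0]], [50, [0, 0, -0.8], [0, 0, 0]], [50, [0, 0, -0.5], [0, 0, 0]], [50, [0, 0, -0.25], [0, 0, 0]], [50, [0, 0, 0], [0, 0, 0]], [50, [0, 0, 0], [0, 0, 0]]]}}

```text
clock: 31.25
eef_pos: [480.4, 337.8, 31.9]
tool_rot: [-3.136, 0.002, -2.685]
force: [0.4, -0.0, -0.6]
width: 50.1
gripper_force: 0.0
```

```bash
cat > view.py <<'E'
import sys; from h import *; import pickle
s=sensors.read_state(); d=get_image("wrist"); d["st"]=s; pickle.dump(d,open(sys.argv[1]+".pkl","wb")); save(d,sys.argv[1],s=1.5)
print("t%.1f"%s["clock"],s["eef_pos"].round(1),s["tool_rot"].round(3),"w%.1f"%s["width"],s["force"].round(1),s["qpos"].round(2))
E
python3 view.py t1
```

```text
t31.2 [480.4 337.8  31.9] [-3.136e+00  2.000e-03 -2.685e+00] w50.1 [ 0.4 -0.  -0.6] [-0.53  0.85 -0.21  1.84  0.36  0.49  1.04]
```

View pics/t1.png

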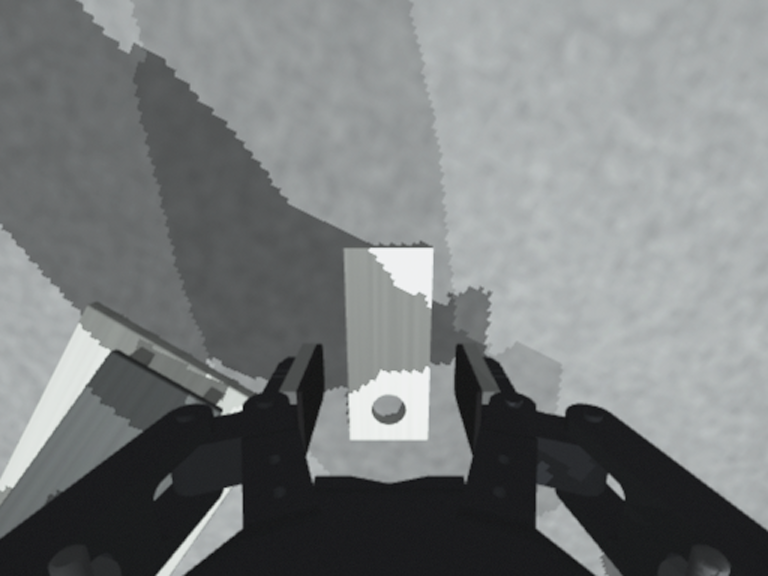

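The tag is centred between the open fingers, eye at (388,410), with the eye on the far side as planned. I'll go down and grip.

Call:
{"fn": "send_rows", "kwargs": {"series": [[50, [0, 0, -0.13], [0, 0, 0]], [50, [0, 0, -0.093], [0, 0, 0]], [50, [0, 0, 0], [0, 0, 0]]]}}

```text
clock: 31.68
eef_pos: [479.1, 337.0, 16.8]
tool_rot: [-3.136, -0.002, -2.684]
force: [-0.4, -0.0, 0.1]
width: 50.3
gripper_force: 0.0
```

Call:
{"fn": "send_rows", "kwargs": {"series": [[0, [0, 0, 0], [0, 0, 0]], [0, [0, 0, 0], [0, 0, 0]], [0, [0, 0, 0], [0, 0, 0]], [0, [0, 0, 0], [0, 0, 0]]]}}

```text
clock: 32.17
eef_pos: [479.5, 337.4, 17.7]
tool_rot: [-3.136, -0.0, -2.684]
force: [-0.8, -0.2, 5.5]
width: 31.7
gripper_force: 60.0
```

Call:
{"fn": "send_rows", "kwargs": {"series": [[0, [0, 0, 0.4], [0, 0, 0]], [0, [0, 0, 0.8], [0, 0, 0]], [0, [0, 0, 0.7], [0, 0, 0]]]}}

```text
clock: 32.55
eef_pos: [479.3, 337.0, 132.2]
tool_rot: [-3.136, -0.001, -2.684]
force: [0.4, 0.6, -0.5]
width: 31.7
gripper_force: 59.6
```

Call:
{"fn": "send_rows", "kwargs": {"series": [[0, [0.13, -0.175, -0.04], [0, 0, -0.993]], [0, [0.13, -0.175, -0.04], [0, 0, -0.993]], [0, [0.13, -0.175, -0.04], [0, 0, -0.993]], [0, [0.13, -0.175, -0.04], [0, 0, -0.993]], [0, [0.13, -0.175, -0.04], [0, 0, -0.993]], [0, [0.13, -0.175, -0.04], [0, 0, -0.993]], [0, [0.13, -0.175, -0.04], [0, 0, -0.993]]]}}

```text
clock: 33.42
eef_pos: [534.1, 263.1, 114.0]
tool_rot: [-3.136, -0.001, 2.989]
force: [-1.0, -0.2, -0.2]
width: 31.8
gripper_force: 59.6
```

Call:
{"fn": "send_rows", "kwargs": {"series": [[0, [0, 0, 0], [-0.119, -0.79, 0]], [0, [0, 0, 0], [-0.119, -0.79, 0]], [0, [0, 0, 0], [-0.119, -0.79, 0]], [0, [0, 0, 0], [-0.119, -0.79, 0]], [0, [0, 0, 0], [-0.119, -0.79, 0]], [0, [0, 0, 0], [0, 0, 0]], [0, [0, 0, 0], [0, 0, 0]]]}}

```text
clock: 34.3
eef_pos: [535.0, 262.0, 114.6]
tool_rot: [-3.131, 0.329, 2.991]
force: [-0.5, 0.1, -0.7]
width: 31.5
gripper_force: 59.7
```

```bash
python3 view.py t2
```

```text
t34.3 [535.  262.  114.6] [-3.131  0.329  2.991] w31.5 [-0.5  0.1 -0.7] [-0.75  0.68  0.17  2.03  0.57  0.25  0.25]
```

View pics/t2.png

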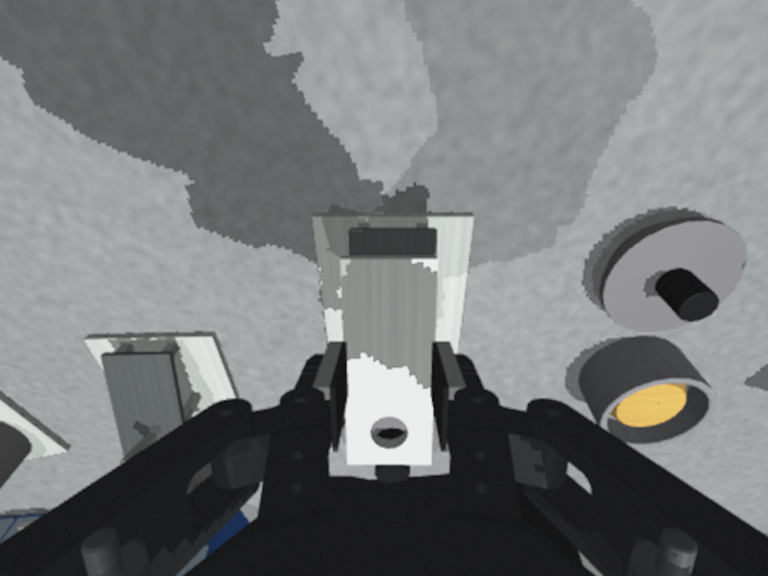

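The tag is held straight with its eye at (389,432), and the peg tip shows through and below the eye at about (392,435). I'll measure the eye against the peg axis.

```bash
cat > eye.py <<'E'
import sys; from q import *
PEG={1:((578.5,257.2,46.7),-.149),2:((642.8,79.4,46.7),-.122),3:((610.,-108.,46.7),.156),4:((595.,-274.2,46.7),.045)}
def eye(d):
    s=d["st"]; t=s["eef_pos"]; R=__import__("scipy.spatial.transform",fromlist=["Rotation"]).Rotation.from_euler("xyz",s["tool_rot"]).as_matrix()
    W=cloud(d); T=(W-t)@R           # tool coords
    m=(abs(T[...,1])<22)&(abs(T[...,2]-13)<9)&(T[...,0]>-50)&(T[...,0]<65)
    hsv=cv2.cvtColor(d["img"],cv2.COLOR_RGB2HSV); m&=hsv[...,2]>110
    k,L,S,C=cv2.connectedComponentsWithStats(m.astype(np.uint8)); j=1+np.argmax(S[1:,4]); M=(L==j)
    q=T[M]; k=np.linalg.lstsq(np.c_[q[:,:2],np.ones(len(q))],q[:,2],rcond=None)[0]; 
    for _ in range(3):
        e=abs(q[:,2]-np.c_[q[:,:2],np.ones(len(q))]@k)<1.5; k=np.linalg.lstsq(np.c_[q[e][:,:2],np.ones(e.sum())],q[e][:,2],rcond=None)[0]
    cs,hi=cv2.findContours(M.astype(np.uint8),cv2.RETR_CCOMP,cv2.CHAIN_APPROX_NONE); best=None
    for c,h in zip(cs,hi[0]):
        if h[3]>=0 and (best is None or cv2.contourArea(c)>cv2.contourArea(best)): best=c
    if best is None or cv2.contourArea(best)<15: print("no eye",S[j]); return None
    P=[]
    for u,v in best[:,0]:
        o,r=ray(d,u,v); o=(o-t)@R; r=r@R; a=(k[0]*o[0]+k[1]*o[1]+k[2]-o[2])/(r[2]-k[0]*r[0]-k[1]*r[1]); P.append((o+a*r)[:2])
    (ex,ey),rr=cv2.minEnclosingCircle(np.array(P,np.float32))
    et=np.array([ex,ey,k[0]*ex+k[1]*ey+k[2]+3]) # mid thickness, 3 mm below upper face
    return t+R@et, et, rr, k, best[:,0].mean(0)
def report(d,i):
    p,yaw=PEG[i]; p=np.array(p); n=np.array([-.342*np.cos(yaw),-.342*np.sin(yaw),.94]); s=d["st"]
    print("t%.1f"%s["clock"],s["eef_pos"].round(1),s["tool_rot"].round(3),"w%.1f F"%s["width"],s["force"].round(1),"q6 %.2f"%s["qpos"][5])
    o=eye(d)
    if o is None: return
    e=o[0]; h=(e-p)@n; off=p+h*n-e
    print("eye",e.round(1),"tool",o[1].round(1),"r%.1f"%o[2],"slope",o[3][:2].round(3),"px",o[4].round(),"| h on axis %.1f"%h,"shift to axis",off.round(1),"u60",(off/60).round(3),"| to h=20 (keeping) u60",((p+20*n-e)/60).round(3))
if __name__=="__main__":
    if len(sys.argv)>2: d=pickle.load(open(sys.argv[2],"rb"))
    else: s=sensors.read_state(); d=get_image("wrist"); d["st"]=s; pickle.dump(d,open("eye.pkl","wb"))
    report(d,int(sys.argv[1]))
E
python3 eye.py 1 t2.pkl
python3 - <<'E'
from q import *
from eye import PEG
d=pickle.load(open("t2.pkl","rb"))
for k in PEG: pass
p,y=PEG[1]; n=np.array([-.342*np.cos(y),-.342*np.sin(y),.94]); print("peg tip px",proj(d,np.array(p)+27*n).round(),"mid",proj(d,np.array(p)+14*n).round())
E
```

```text
t34.3 [535.  262.  114.6] [-3.131  0.329  2.991] w31.5 F [-0.5  0.1 -0.7] q6 0.25
eye [566.1 257.6 108.9] tool [-27.9   0.5  15.5] r8.0 slope [ 0.    -0.006] px [259. 287.] | h on axis 62.7 shift to axis [-8.8  2.8 -3.3] u60 [-0.147  0.046 -0.055] | to h=20 (keeping) u60 [ 0.094  0.01  -0.724]
peg tip px [262. 244.] mid [262. 236.]
```

Call:
{"fn": "send_rows", "kwargs": {"series": [[0, [0.01, 0.02, -0.1], [0.133, 0.89, 0]], [0, [0.01, 0.003, -0.1], [0, 0, 0]], [0, [0, 0, -0.13], [0, 0, 0]], [0, [0, 0, -0.1], [0, 0, 0]], [0, [0, 0, 0], [0, 0, 0]], [0, [0, 0, 0], [0, 0, 0]]]}}

```text
clock: 35.1
eef_pos: [535.6, 263.9, 88.8]
tool_rot: [-3.131, 0.251, 2.993]
force: [-0.5, 0.7, -0.7]
width: 31.6
gripper_force: 59.7
```

```bash
python3 eye.py 1
```

```text
t35.1 [535.6 263.9  88.8] [-3.131  0.251  2.993] w31.6 F [-0.5  0.7 -0.7] q6 0.31
eye [566.1 259.7  80.8] tool [-27.9   0.5  15.4] r8.0 slope [ 0.001 -0.004] px [259. 287.] | h on axis 36.3 shift to axis [ 0.1 -0.6  0.1] u60 [ 0.001 -0.01   0.001] | to h=20 (keeping) u60 [ 0.093 -0.024 -0.255]
```

Call:
{"fn": "send_rows", "kwargs": {"series": [[0, [0.049, -0.014, -0.137], [0, 0, 0]], [0, [0.049, -0.01, -0.137], [0, 0, 0]], [0, [0.045, -0.007, -0.125], [0, 0, 0]], [0, [0, 0, 0], [0, 0, 0]], [0, [0, 0, 0], [0, 0, 0]]]}}

```text
clock: 35.78
eef_pos: [544.4, 261.5, 64.8]
tool_rot: [-3.131, 0.251, 2.991]
force: [-0.5, -0.4, 0.2]
width: 31.8
gripper_force: 59.7
```

```bash
python3 eye.py 1; python3 -c "
from h import *; import pickle
d=pickle.load(open('eye.pkl','rb')); save(d,'t3',(170,200,350,330),4)"
```

```text
t35.8 [544.4 261.5  64.8] [-3.131  0.251  2.991] w31.8 F [-0.5 -0.4  0.2] q6 0.27
eye [576.3 257.3  57.1] tool [-29.2   0.8  15.4] r8.9 slope [ 0.001 -0.005] px [259. 288.] | h on axis 10.5 shift to axis [-1.3  0.4 -0.5] u60 [-0.022  0.007 -0.008] | to h=20 (keeping) u60 [-0.076  0.015  0.141]
```

View pics/t3.png

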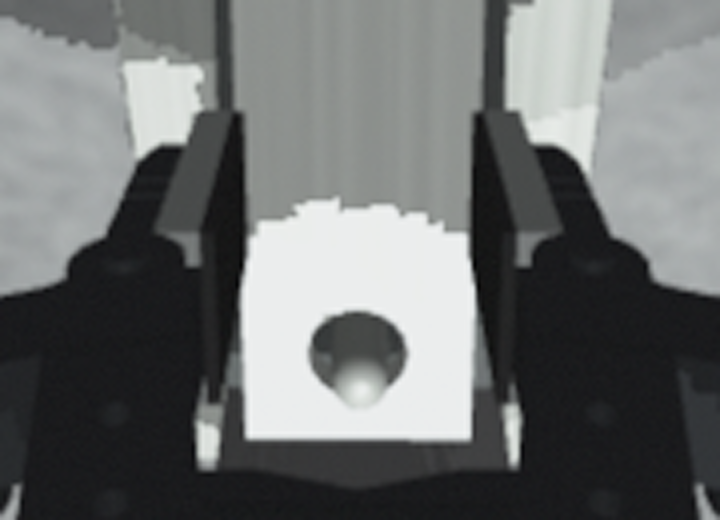

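The crop shows the peg's bright tip threaded through the eye at (360,380) in the crop. I'll lower along the peg, release and back off.

Call:
{"fn": "send_rows", "kwargs": {"series": [[0, [0.015, 0, -0.05], [0, 0, 0]], [0, [0.01, 0, -0.04], [0, 0, 0]], [0, [0, 0, 0], [0, 0, 0]], [60, [0, 0, 0], [0, 0, 0]], [60, [0, 0, 0], [0, 0, 0]], [60, [-0.05, 0.007, 0.15], [0, 0, 0]], [60, [-0.15, 0.02, 0.4], [0, 0, 0]], [60, [-0.3, 0.04, 0.8], [0, 0, 0]]]}}

```text
clock: 36.83
eef_pos: [515.1, 264.8, 140.4]
tool_rot: [-3.128, 0.249, 2.992]
force: [-0.2, 0.3, 0.3]
width: 60.0
gripper_force: 0.0
```

Call:
{"fn": "send_rows", "kwargs": {"series": [[60, [-0.3, 0.04, 0.8], [0.08, 0.53, 0]], [60, [-0.2, -0.3, 0.6], [0.119, 0.79, 0]], [60, [-0.2, -0.5, 0.2], [0.119, 0.79, 0]], [60, [0, -0.7, 0], [0.119, 0.79, 0]], [60, [0, 0, 0], [0, 0, 0]]]}}

```text
clock: 37.45
eef_pos: [475.3, 173.0, 237.1]
tool_rot: [-3.129, -0.004, 2.983]
force: [-0.2, -0.1, -0.4]
width: 60.0
gripper_force: 0.0
```

```bash
cat > hung.py <<'E'
import sys; from eye import *
def hung(d,i):
    p,yaw=PEG[i]; p=np.array(p); u=np.array([np.cos(yaw),np.sin(yaw),0]); w=np.array([-u[1],u[0],0]); n=-.342*u+np.array([0,0,.94]); a=np.cross(w,n)
    W=cloud(d); L=np.stack([(W-p)@a,(W-p)@w,(W-p)@n],-1)
    hsv=cv2.cvtColor(d["img"],cv2.COLOR_RGB2HSV)
    m=(abs(L[...,0])<85)&(abs(L[...,1])<30)&(abs(L[...,2])<22)&(hsv[...,2]>125)&(hsv[...,1]<40)&(L[...,2]>0.5); q=L[m]
    m0=(abs(L[...,0]+20)<40)&(abs(L[...,1])<16)&(abs(L[...,2])<40); 
    print("panel-area height above peg-pt plane: median %.1f p5 %.1f p95 %.1f"%tuple(np.nanpercentile(L[...,2][m0],[50,5,95])),"white n",len(q), "ext",q.min(0).round(1) if len(q) else "",q.max(0).round(1) if len(q) else "")
    P=L[m0]; P=P[abs(P[:,2]-np.median(P[:,2]))<6]; k=np.linalg.lstsq(np.c_[P[:,:2],np.ones(len(P))],P[:,2],rcond=None)[0]; print("plane slope",k.round(3))
if __name__=="__main__":
    s=sensors.read_state(); print("t%.1f"%s["clock"],s["eef_pos"].round(1),s["tool_rot"].round(3),s["qpos"].round(2))
    for n in sys.argv[2:]: d=get_image(n); pickle.dump(d,open(n+"9.pkl","wb")); print(n,end=" "); hung(d,int(sys.argv[1]))
E
python3 hung.py 1 wrist scene side
```

```text
t37.5 [475.3 173.  237.1] [-3.129 -0.004  2.983] [-0.17  0.46 -0.34  1.91  0.21  0.82  0.79]
wrist panel-area height above peg-pt plane: median 2.1 p5 0.5 p95 3.4 white n 1369 ext [-73.7 -17.1   0.6] [10.1 17.4  4.5]
plane slope [-0.01   0.002  1.707]
scene panel-area height above peg-pt plane: median 2.2 p5 -5.2 p95 18.4 white n 179 ext [-72.9 -18.    0.5] [47.5 16.8 21.8]
plane slope [-0.036 -0.01   1.171]
side panel-area height above peg-pt plane: median 2.6 p5 -36.7 p95 9.9 white n 206 ext [-72.4 -23.5   0.5] [79.5 18.7 21.1]
plane slope [-0.029  0.023  2.573]
```

The tag lies flat on panel 1: its top face is ~3 mm above the peg point and its extents match the eye on the peg. Next is the tag with its eye at (466,-167), for pot 3.

Call:
{"fn": "send_rows", "kwargs": {"series": [[60, [-0.086, -0.825, 0], [0.142, -0.023, 0.609]], [60, [-0.086, -0.825, 0], [0, 0, 0.609]], [60, [-0.086, -0.825, 0], [0, 0, 0.609]], [60, [-0.086, -0.825, 0], [0, 0, 0.609]], [60, [-0.086, -0.825, 0], [0, 0, 0.609]], [60, [-0.086, -0.825, 0], [0, 0, 0.609]], [60, [-0.086, -0.825, 0], [0, 0, 0.609]], [60, [0, 0, 0], [0, 0, 0]]]}}

```text
clock: 38.6
eef_pos: [437.4, -171.2, 236.3]
tool_rot: [3.141, -0.005, -2.924]
force: [-0.5, 0.6, -0.4]
width: 60.2
gripper_force: 0.0
```

```bash
python3 see.py
```

```text
t38.6 [ 437.4 -171.2  236.3] [ 3.141 -0.005 -2.924] w60.2 [ 0.62  0.42 -0.42  2.01  0.24  0.77  1.84]
lid [478.  -46.6] r24.2 knob [477.7 -47.2  41.9] from tcp/60 [0.671 2.068]
tag [ 344.7 -299.1] [84.7 34. ] 9.4 eye [ 372.  -294.9] r8.7
tag [ 435.5 -383.8] [33.9 85. ] 80.4 eye [ 462.8 -388.5] r8.6
tag [ 438.4 -173.9] [83.5 33.3] 12.9 eye [ 465.8 -167.9] r8.7
```

Call:
{"fn": "send_rows", "kwargs": {"series": [[50, [0.012, -0.045, -0.9], [0, 0, 0]], [50, [0, 0, -0.9], [0, 0, 0]], [50, [0, 0, -0.8], [0, 0, 0]], [50, [0, 0, -0.5], [0, 0, 0]], [50, [0, 0, -0.3], [0, 0, 0]], [50, [0, 0, 0], [0, 0, 0]], [50, [0, 0, 0], [0, 0, 0]]]}}

```text
clock: 39.52
eef_pos: [439.5, -169.8, 33.2]
tool_rot: [3.14, -0.003, -2.917]
force: [0.6, 0.1, -0.1]
width: 50.1
gripper_force: 0.0
```

```bash
python3 see.py
```

```text
t39.5 [ 439.5 -169.8   33.2] [ 3.140e+00 -3.000e-03 -2.917e+00] w50.1 [ 0.43  0.77 -0.18  2.15  0.49  0.26  1.62]
tag [ 438.8 -174. ] [84.6 33.8] 12.2 eye [ 465.9 -168.2] r8.0
```

Call:
{"fn": "send_rows", "kwargs": {"series": [[50, [0.02, -0.03, 0], [-0.143, 0.651, 0]], [50, [0.02, -0.028, 0], [-0.143, 0.651, 0]], [50, [0.01, 0, -0.05], [-0.143, 0.651, 0]], [50, [0, 0, -0.09], [0, 0, 0]], [50, [0, 0, -0.08], [0, 0, 0]], [50, [0, 0, 0], [0, 0, 0]], [50, [0, 0, 0], [0, 0, 0]]]}}

```text
clock: 40.45
eef_pos: [441.1, -174.8, 19.4]
tool_rot: [3.139, -0.179, -2.92]
force: [-1.0, -0.6, 0.1]
width: 50.3
gripper_force: 0.0
```

```bash
python3 see.py
```

```text
t40.5 [ 441.1 -174.8   19.4] [ 3.139 -0.179 -2.92 ] w50.3 [ 0.38  0.84 -0.19  2.01  0.46  0.51  1.62]
lid [ 447.3 -201.8] r12.2 knob [ 445.6 -201.2   42.4] from tcp/60 [ 0.074 -0.439]
lid [ 435. -147.] r12.4 knob [ 433.8 -148.5   42.3] from tcp/60 [-0.122  0.44 ]
tag [ 439.1 -173.9] [84.  33.9] 12.5 eye None
```

Call:
{"fn": "send_rows", "kwargs": {"series": [[0, [0, 0, 0], [0, 0, 0]], [0, [0, 0, 0], [0, 0, 0]], [0, [0, 0, 0], [0, 0, 0]], [0, [0, 0, 0], [0, 0, 0]], [0, [0, 0, 0.3], [0, 0, 0]], [0, [0, 0, 0.7], [0, 0, 0]], [0, [0, 0, 0.7], [0, 0, -0.7]]]}}

```text
clock: 41.38
eef_pos: [441.3, -174.3, 123.1]
tool_rot: [3.138, -0.179, -2.981]
force: [0.1, -1.0, 0.1]
width: 30.7
gripper_force: 59.5
```

Call:
{"fn": "send_rows", "kwargs": {"series": [[0, [0.42, 0.2, -0.07], [0.124, -0.79, 0]], [0, [0.42, 0.2, -0.07], [0.124, -0.79, 0]], [0, [0.42, 0.2, -0.07], [0.124, -0.79, 0]], [0, [0.42, 0.2, -0.07], [0.124, -0.79, 0]], [0, [0.42, 0.2, -0.07], [0.124, -0.79, 0]], [0, [0, 0, 0], [0, 0, 0]], [0, [0, 0, 0], [0, 0, 0]]]}}

```text
clock: 42.25
eef_pos: [566.7, -115.4, 100.7]
tool_rot: [3.141, 0.168, -2.981]
force: [-0.8, -0.1, -0.5]
width: 30.9
gripper_force: 59.5
```

```bash
sed -i 's/abs(T\[...,2\]-13)<9/abs(T[...,2]-14)<16/' eye.py; python3 eye.py 3
```

```text
t42.2 [ 566.7 -115.4  100.7] [ 3.141  0.168 -2.981] w30.9 F [-0.8 -0.1 -0.5] q6 0.34
eye [ 595.5 -110.3   92.5] tool [-27.5   0.4  13. ] r7.8 slope [0.181 0.003] px [259. 289.] | h on axis 48.0 shift to axis [-1.7 -0.3 -0.6] u60 [-0.029 -0.005 -0.01 ] | to h=20 (keeping) u60 [ 0.129  0.02  -0.45 ]
```

Call:
{"fn": "send_rows", "kwargs": {"series": [[0, [0.025, 0.004, -0.12], [0, 0, 0]], [0, [0.025, 0.003, -0.109], [0, 0, 0]], [0, [0, 0, 0], [0, 0, 0]], [0, [0, 0, 0], [0, 0, 0]]]}}

```text
clock: 42.8
eef_pos: [570.5, -114.2, 86.4]
tool_rot: [3.14, 0.17, -2.98]
force: [-0.0, 0.6, -0.6]
width: 30.7
gripper_force: 59.5
```

```bash
python3 eye.py 3
```

```text
t42.8 [ 570.5 -114.2   86.4] [ 3.14  0.17 -2.98] w30.7 F [-0.   0.6 -0.6] q6 0.31
eye [ 599.6 -109.    78.3] tool [-27.9   0.4  13. ] r8.0 slope [0.181 0.003] px [259. 290.] | h on axis 33.2 shift to axis [-0.9 -0.7 -0.3] u60 [-0.014 -0.012 -0.006] | to h=20 (keeping) u60 [ 0.06  -0.001 -0.213]
```

Call:
{"fn": "send_rows", "kwargs": {"series": [[0, [0.04, 0, -0.15], [0, 0, 0]], [0, [0.05, 0.006, -0.15], [0, 0, 0]], [0, [0.05, 0.006, -0.132], [0, 0, 0]], [0, [0, 0, 0], [0, 0, 0]], [0, [0, 0, 0], [0, 0, 0]]]}}

```text
clock: 43.48
eef_pos: [578.9, -113.5, 60.5]
tool_rot: [3.141, 0.17, -2.98]
force: [0.6, -0.1, -1.1]
width: 30.9
gripper_force: 59.5
```

```bash
python3 eye.py 3; python3 -c "
from h import *; import pickle
d=pickle.load(open('eye.pkl','rb')); save(d,'t4',(170,200,350,330),3)"
```

```text
t43.5 [ 578.9 -113.5   60.5] [ 3.141  0.17  -2.98 ] w30.9 F [ 0.6 -0.1 -1.1] q6 0.27
eye [ 609.3 -109.1   52.9] tool [-29.   -0.5  12.7] r8.8 slope [0.182 0.003] px [259. 291.] | h on axis 6.1 shift to axis [-1.4  0.7 -0.5] u60 [-0.023  0.012 -0.008] | to h=20 (keeping) u60 [-0.102 -0.     0.211]
```

View pics/t4.png

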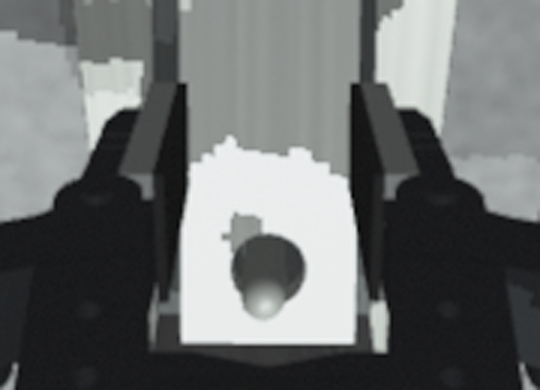

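Call:
{"fn": "send_rows", "kwargs": {"series": [[60, [0, 0, 0], [0, 0, 0]], [60, [0, 0, 0], [0, 0, 0]], [60, [0, 0, 0], [0, 0, 0]], [60, [-0.05, -0.007, 0.15], [0, 0, 0]], [60, [-0.15, -0.02, 0.4], [0, 0, 0]], [60, [-0.3, -0.04, 0.8], [0, 0, 0]]]}}

```text
clock: 44.28
eef_pos: [547.9, -117.2, 141.6]
tool_rot: [3.14, 0.168, -2.98]
force: [0.3, -0.2, 1.1]
width: 59.9
gripper_force: 0.0
```

Call:
{"fn": "send_rows", "kwargs": {"series": [[60, [-0.23, -0.55, 0.1], [-0.155, 0.98, 0]], [60, [-0.23, -0.55, 0.1], [-0.155, 0.98, 0]], [60, [-0.23, -0.55, 0.1], [-0.155, 0.98, 0]], [60, [-0.23, -0.55, 0.1], [-0.155, 0.98, 0]], [60, [-0.23, -0.55, 0.1], [0, 0, -0.94]], [60, [-0.23, -0.55, 0.1], [0, 0, -0.94]], [60, [-0.23, -0.55, 0.1], [0, 0, -0.94]], [60, [-0.23, -0.55, 0.1], [0, 0, -0.94]]]}}

```text
clock: 45.28
eef_pos: [437.9, -382.5, 190.5]
tool_rot: [3.139, -0.176, 2.972]
force: [-0.7, -0.2, -1.2]
width: 60.2
gripper_force: 0.0
```

Call:
{"fn": "send_rows", "kwargs": {"series": [[60, [0, 0, 0], [0, 0, 0]], [60, [0, 0, 0], [0, 0, 0]]]}}

```text
clock: 45.52
eef_pos: [438.7, -380.7, 189.9]
tool_rot: [3.138, -0.176, 2.975]
force: [0.0, 1.0, 0.7]
width: 60.2
gripper_force: 0.0
```

```bash
python3 see.py; python3 hung.py 3 scene side; cp see.pkl see3.pkl; python3 -c "
from hung import *
hung(pickle.load(open('see.pkl','rb')),3)"
```

```text
t45.5 [ 438.7 -380.7  189.9] [ 3.138 -0.176  2.975] w60.2 [ 0.78  0.68 -0.26  1.63  0.27  1.03  1.81]
tag [ 345.1 -299.7] [84.8 34.5] 9.4 eye [ 372.1 -295.2] r8.3
tag [ 436.1 -383.8] [33.8 83.8] 80.0 eye [ 463.8 -389.4] r9.3
t45.6 [ 439.1 -380.1  189.8] [ 3.138 -0.176  2.977] [ 0.78  0.68 -0.26  1.63  0.27  1.03  1.81]
scene panel-area height above peg-pt plane: median 1.9 p5 -32.6 p95 16.4 white n 160 ext [-72.6 -17.6   0.5] [42.1 17.2 21.7]
plane slope [-0.029 -0.016  1.341]
side panel-area height above peg-pt plane: median 3.7 p5 -23.2 p95 10.6 white n 409 ext [-72.1 -26.4   0.5] [81.2 20.2 21.8]
plane slope [-0.008  0.009  3.448]
panel-area height above peg-pt plane: median 2.1 p5 -36.5 p95 3.6 white n 1070 ext [-72.3 -18.1   0.5] [-5.9 17.4  5.1]
plane slope [0.    0.004 2.384]
```

Call:
{"fn": "send_rows", "kwargs": {"series": [[50, [0, -0.05, -0.8], [0, 0, 0]], [50, [0, -0.02, -0.8], [0, 0, 0]], [50, [0, 0, -0.6], [0, 0, 0]], [50, [0, 0, -0.38], [0, 0, 0]], [50, [0, 0, 0], [0, 0, 0]], [50, [0, 0, 0], [0, 0, 0]]]}}

```text
clock: 46.42
eef_pos: [439.5, -385.5, 35.7]
tool_rot: [3.139, -0.175, 2.975]
force: [0.0, -0.9, 0.2]
width: 49.8
gripper_force: 0.0
```

```bash
python3 see.py
```

```text
t46.4 [ 439.5 -385.5   35.7] [ 3.139 -0.175  2.975] w49.8 [ 0.75  0.9  -0.2   1.7   0.34  0.75  1.74]
tag [ 436.3 -384.3] [33.8 84.3] 80.1 eye None
```

Call:
{"fn": "send_rows", "kwargs": {"series": [[50, [0, 0, -0.15], [0, 0, 0]], [50, [0, 0, -0.12], [0, 0, 0]], [50, [0, 0, 0], [0, 0, 0]], [0, [0, 0, 0], [0, 0, 0]], [0, [0, 0, 0], [0, 0, 0]], [0, [0, 0, 0], [0, 0, 0]], [0, [0, 0, 0], [0, 0, 0]]]}}

```text
clock: 47.35
eef_pos: [438.9, -385.9, 19.0]
tool_rot: [3.14, -0.176, 2.975]
force: [0.5, -0.5, 3.6]
width: 30.7
gripper_force: 59.8
```

Call:
{"fn": "send_rows", "kwargs": {"series": [[0, [0, 0, 0.3], [0, 0, 0]], [0, [0, 0, 0.7], [0, 0, 0.813]], [0, [0, 0, 0.7], [0, 0, 0.813]], [0, [0.2, 0.2, 0], [0, 0, 0.813]]]}}

```text
clock: 47.85
eef_pos: [451.5, -376.4, 124.7]
tool_rot: [-3.138, -0.172, -3.097]
force: [0.5, 0.4, -0.6]
width: 31.2
gripper_force: 59.5
```

Call:
{"fn": "send_rows", "kwargs": {"series": [[0, [0.33, 0.325, -0.08], [0.036, -0.8, 0]], [0, [0.33, 0.325, -0.08], [0.036, -0.8, 0]], [0, [0.33, 0.325, -0.08], [0.036, -0.8, 0]], [0, [0.33, 0.325, -0.08], [0.036, -0.8, 0]], [0, [0.33, 0.325, -0.08], [0.036, -0.8, 0]], [0, [0, 0, 0], [0, 0, 0]], [0, [0, 0, 0], [0, 0, 0]]]}}

```text
clock: 48.72
eef_pos: [549.0, -277.0, 96.5]
tool_rot: [3.14, 0.171, -3.096]
force: [0.0, -0.1, -0.4]
width: 31.4
gripper_force: 59.5
```

```bash
python3 eye.py 4
```

```text
t48.7 [ 549.  -277.    96.5] [ 3.14   0.171 -3.096] w31.4 F [ 0.  -0.1 -0.4] q6 0.42
eye [ 577.6 -275.1   89.1] tool [-27.    0.6  12.2] r7.9 slope [0.179 0.001] px [259. 289.] | h on axis 45.8 shift to axis [1.7 0.2 0.6] u60 [0.028 0.003 0.011] | to h=20 (keeping) u60 [ 0.175  0.009 -0.394]
```

Call:
{"fn": "send_rows", "kwargs": {"series": [[0, [0.045, 0.003, -0.09], [0, 0, 0]], [0, [0.045, 0.003, -0.084], [0, 0, 0]], [0, [0, 0, 0], [0, 0, 0]], [0, [0, 0, 0], [0, 0, 0]]]}}

```text
clock: 49.28
eef_pos: [554.9, -275.9, 86.0]
tool_rot: [3.139, 0.173, -3.096]
force: [0.1, -0.2, -0.4]
width: 31.3
gripper_force: 59.5
```

```bash
python3 eye.py 4
```

```text
t49.3 [ 554.9 -275.9   86. ] [ 3.139  0.173 -3.096] w31.3 F [ 0.1 -0.2 -0.4] q6 0.40
eye [ 583.5 -274.    78.7] tool [-27.    0.6  12.2] r7.9 slope [0.179 0.003] px [259. 289.] | h on axis 34.0 shift to axis [-0.1 -0.7 -0. ] u60 [-0.001 -0.012 -0.   ] | to h=20 (keeping) u60 [ 0.078 -0.009 -0.219]
```

Call:
{"fn": "send_rows", "kwargs": {"series": [[0, [0.045, 0.002, -0.15], [0, 0, 0]], [0, [0.05, 0.002, -0.15], [0, 0, 0]], [0, [0.05, 0.002, -0.139], [0, 0, 0]], [0, [0, 0, 0], [0, 0, 0]], [0, [0, 0, 0], [0, 0, 0]]]}}

```text
clock: 49.95
eef_pos: [563.7, -275.5, 59.7]
tool_rot: [3.139, 0.173, -3.096]
force: [-0.0, -0.5, -0.8]
width: 31.1
gripper_force: 59.5
```

```bash
python3 eye.py 4
```

```text
t50.0 [ 563.7 -275.5   59.7] [ 3.139  0.173 -3.096] w31.1 F [-0.  -0.5 -0.8] q6 0.36
eye [ 594.2 -274.3   53.1] tool [-29.   -0.3  11.8] r9.3 slope [0.179 0.005] px [259. 292.] | h on axis 6.2 shift to axis [-1.4  0.  -0.5] u60 [-0.023  0.    -0.008] | to h=20 (keeping) u60 [-0.101 -0.003  0.207]
```

Call:
{"fn": "send_rows", "kwargs": {"series": [[60, [0, 0, 0], [0, 0, 0]], [60, [0, 0, 0], [0, 0, 0]], [60, [0, 0, 0], [0, 0, 0]], [60, [-0.05, -0.002, 0.15], [0, 0, 0]], [60, [-0.15, -0.007, 0.4], [0, 0, 0]], [60, [-0.3, -0.014, 0.8], [0, 0, 0]]]}}

```text
clock: 50.75
eef_pos: [532.7, -276.2, 140.7]
tool_rot: [3.138, 0.171, -3.095]
force: [0.7, -1.3, 0.3]
width: 60.2
gripper_force: 0.0
```

Call:
{"fn": "send_rows", "kwargs": {"series": [[60, [-0.517, -0.058, 0.08], [-0.045, 0.995, 0]], [60, [-0.517, -0.058, 0.08], [-0.045, 0.995, 0]], [60, [-0.517, -0.058, 0.08], [-0.045, 0.995, 0]], [60, [-0.517, -0.058, 0.08], [-0.045, 0.995, 0]], [60, [-0.517, -0.058, 0.08], [0, 0, 0.68]], [60, [-0.517, -0.058, 0.08], [0, 0, 0.68]], [60, [0, 0, 0], [0, 0, 0]], [60, [0, 0, 0], [0, 0, 0]]]}}

```text
clock: 51.75
eef_pos: [348.4, -298.0, 170.2]
tool_rot: [3.14, -0.173, -2.978]
force: [0.3, -0.1, -0.1]
width: 59.5
gripper_force: 0.0
```

```bash
python3 see.py; python3 hung.py 4 scene side
```

```text
t51.8 [ 348.4 -298.   170.2] [ 3.14  -0.173 -2.978] w59.5 [ 0.8   0.55 -0.34  2.01  0.4   0.78  1.92]
tag [ 344.5 -299.8] [83.  33.1] 9.3 eye [ 371.7 -295.1] r8.4
t51.8 [ 348.7 -297.9  170. ] [ 3.14  -0.173 -2.977] [ 0.8   0.55 -0.34  2.01  0.4   0.78  1.92]
scene panel-area height above peg-pt plane: median 0.7 p5 -36.9 p95 15.3 white n 158 ext [-73.7 -17.5   0.5] [45.6 18.8 21.2]
plane slope [-0.047 -0.014  0.402]
side panel-area height above peg-pt plane: median 3.3 p5 -2.9 p95 6.8 white n 560 ext [-73.6 -27.4   0.5] [81.4 24.5 20.7]
plane slope [-0.023 -0.005  2.576]
```

Call:
{"fn": "send_rows", "kwargs": {"series": [[50, [0, -0.02, -0.8], [0, 0, 0]], [50, [0, -0.02, -0.7], [0, 0, 0]], [50, [0, 0, -0.45], [0, 0, 0]], [50, [0, 0, -0.3], [0, 0, 0]], [50, [0, 0, 0], [0, 0, 0]], [50, [0, 0, 0], [0, 0, 0]]]}}

```text
clock: 52.65
eef_pos: [348.2, -300.2, 35.0]
tool_rot: [3.14, -0.174, -2.977]
force: [-0.3, -0.2, 1.3]
width: 50.4
gripper_force: 0.0
```

```bash
python3 see.py
```

```text
t52.6 [ 348.2 -300.2   35. ] [ 3.14  -0.174 -2.977] w50.4 [ 0.7   0.79 -0.19  2.08  0.57  0.48  1.76]
tag [ 344.8 -299.8] [83.9 33.8] 9.4 eye [ 372.3 -295.5] r8.5
```

Call:
{"fn": "send_rows", "kwargs": {"series": [[50, [0, 0, -0.14], [0, 0, 0]], [50, [0, 0, -0.118], [0, 0, 0]], [50, [0, 0, 0], [0, 0, 0]], [0, [0, 0, 0], [0, 0, 0]], [0, [0, 0, 0], [0, 0, 0]], [0, [0, 0, 0], [0, 0, 0]], [0, [0, 0, 0], [0, 0, 0]]]}}

```text
clock: 53.58
eef_pos: [347.6, -300.2, 19.5]
tool_rot: [3.14, -0.174, -2.977]
force: [-0.6, 0.7, 5.9]
width: 31.2
gripper_force: 59.4
```

Call:
{"fn": "send_rows", "kwargs": {"series": [[0, [0, 0, 0.4], [0, 0, 0]], [0, [0, 0, 0.9], [0, 0, 0]], [0, [0, 0, 0.9], [0, 0, 0]], [0, [0.417, 0.642, 0], [0, 0, -0.656]], [0, [0.417, 0.642, 0], [0, 0, -0.656]], [0, [0.417, 0.642, 0], [0, 0, -0.656]], [0, [0.417, 0.642, 0], [0, 0, -0.656]], [0, [0.417, 0.642, 0], [0, 0, -0.656]]]}}

```text
clock: 54.58
eef_pos: [473.3, -106.5, 151.0]
tool_rot: [3.139, -0.175, 3.018]
force: [-0.1, -0.4, -0.9]
width: 31.0
gripper_force: 59.6
```

Call:
{"fn": "send_rows", "kwargs": {"series": [[0, [0.417, 0.642, -0.17], [-0.098, -0.794, 0]], [0, [0.417, 0.642, -0.17], [-0.098, -0.794, 0]], [0, [0.417, 0.642, -0.17], [-0.098, -0.794, 0]], [0, [0.417, 0.642, -0.17], [-0.098, -0.794, 0]], [0, [0.417, 0.642, -0.17], [-0.098, -0.794, 0]], [0, [0, 0, 0], [0, 0, 0]], [0, [0, 0, 0], [0, 0, 0]]]}}

```text
clock: 55.45
eef_pos: [597.1, 84.6, 99.8]
tool_rot: [3.141, 0.173, 3.02]
force: [-0.0, -0.3, 0.1]
width: 30.8
gripper_force: 59.6
```

```bash
python3 eye.py 2
```

```text
t55.5 [597.1  84.6  99.8] [3.141 0.173 3.02 ] w30.8 F [-0.  -0.3  0.1] q6 0.37
eye [625.3  81.5  91.6] tool [-26.5   0.3  12.9] r8.0 slope [0.177 0.005] px [259. 288.] | h on axis 48.3 shift to axis [ 1.1 -0.1  0.4] u60 [ 0.019 -0.001  0.007] | to h=20 (keeping) u60 [ 0.179 -0.021 -0.436]
```

Call:
{"fn": "send_rows", "kwargs": {"series": [[0, [0.05, -0.006, -0.11], [0, 0, 0]], [0, [0.05, -0.005, -0.107], [0, 0, 0]], [0, [0, 0, 0], [0, 0, 0]], [0, [0, 0, 0], [0, 0, 0]]]}}

```text
clock: 56.0
eef_pos: [603.7, 84.1, 87.0]
tool_rot: [3.14, 0.174, 3.019]
force: [0.1, -1.0, -0.2]
width: 30.9
gripper_force: 59.6
```

```bash
python3 eye.py 2
```

```text
t56.0 [603.7  84.1  87. ] [3.14  0.174 3.019] w30.9 F [ 0.1 -1.  -0.2] q6 0.35
eye [632.1  81.2  78.9] tool [-26.7   0.6  12.8] r7.8 slope [0.177 0.003] px [259. 289.] | h on axis 34.0 shift to axis [-0.8 -0.4 -0.3] u60 [-0.013 -0.007 -0.004] | to h=20 (keeping) u60 [ 0.066 -0.017 -0.224]
```

Call:
{"fn": "send_rows", "kwargs": {"series": [[0, [0.045, -0.006, -0.15], [0, 0, 0]], [0, [0.05, -0.006, -0.15], [0, 0, 0]], [0, [0.05, -0.006, -0.139], [0, 0, 0]], [0, [0, 0, 0], [0, 0, 0]], [0, [0, 0, 0], [0, 0, 0]]]}}

```text
clock: 56.68
eef_pos: [612.4, 83.3, 60.7]
tool_rot: [3.14, 0.174, 3.02]
force: [-0.4, -0.4, 0.1]
width: 30.7
gripper_force: 59.6
```

```bash
python3 eye.py 2
```

```text
t56.7 [612.4  83.3  60.7] [3.14  0.174 3.02 ] w30.7 F [-0.4 -0.4  0.1] q6 0.31
eye [642.3  79.5  53.2] tool [-28.4  -0.2  12.6] r9.0 slope [0.177 0.004] px [259. 290.] | h on axis 6.3 shift to axis [-1.6  0.2 -0.6] u60 [-0.027  0.003 -0.01 ] | to h=20 (keeping) u60 [-0.105  0.012  0.205]
```

Release, back off, and move up and away for a full final check.

Call:
{"fn": "send_rows", "kwargs": {"series": [[60, [0, 0, 0], [0, 0, 0]], [60, [0, 0, 0], [0, 0, 0]], [60, [0, 0, 0], [0, 0, 0]], [60, [-0.05, 0.006, 0.15], [0, 0, 0]], [60, [-0.15, 0.018, 0.4], [0, 0, 0]], [60, [-0.3, 0.036, 0.8], [0, 0, 0]]]}}

```text
clock: 57.48
eef_pos: [581.3, 86.5, 141.6]
tool_rot: [3.141, 0.172, 3.02]
force: [0.0, -0.1, 1.5]
width: 60.3
gripper_force: 0.0
```

Call:
{"fn": "send_rows", "kwargs": {"series": [[60, [-0.2, -0.1, 0.8], [0.06, 0.5, 0]], [60, [-0.2, -0.1, 0.8], [0.06, 0.5, 0]], [60, [0, -0.1, 0.8], [0.06, 0.5, 0]], [60, [0, -0.1, 0.8], [0.06, 0.5, 0]], [60, [0, 0, 0.6], [0, 0, 0]], [60, [0, 0, 0], [0, 0, 0]], [60, [0, 0, 0], [0, 0, 0]]]}}

```text
clock: 58.35
eef_pos: [557.6, 62.8, 369.4]
tool_rot: [3.141, -0.002, 3.02]
force: [-0.5, 0.3, 0.3]
width: 60.1
gripper_force: 0.0
```

```bash
python3 view.py fin
python3 - <<'E'
from hung import *
d=pickle.load(open("fin.pkl","rb"))
for i in (1,2,3,4): print(i,end=" "); hung(d,i)
ds={"wrist":d,"scene":get_image("scene"),"side":get_image("side")}
for n,d in ds.items():
    W=cloud(d).reshape(-1,3)
    for c in [(640.3,248.2),(704.6,72.5),(671.2,-99),(657.1,-271.2)]:
        q=W[np.hypot(W[:,0]-c[0],W[:,1]-c[1])<34]; f=q[(q[:,2]>57)&(q[:,2]<68)]
        if len(f)>30:
            o,r=cv2.minEnclosingCircle(f[:,:2].astype(np.float32).copy()); A=np.c_[f[:,:2]-c,np.ones(len(f))]; print(n,c,"flange",np.round(o,1),"r%.1f z%.1f"%(r,np.median(f[:,2])))
save(ds["side"],"finside",(150,90,450,315),2.6)
E
```

```text
t58.4 [557.6  62.8 369.4] [ 3.141e+00 -2.000e-03  3.020e+00] w60.1 [-0.5  0.3  0.3] [ 0.07  0.4  -0.34  1.59  0.14  1.18  1.15]
1 panel-area height above peg-pt plane: median 1.9 p5 -6.1 p95 4.5 white n 1017 ext [-74.1 -19.6   0.5] [68.8 20.4 18.2]
plane slope [-0.027 -0.005  1.026]
2 panel-area height above peg-pt plane: median 2.0 p5 -3.9 p95 3.9 white n 881 ext [-74.1 -19.3   0.5] [45.8 19.1 16.2]
plane slope [-0.031  0.037  0.878]
3 panel-area height above peg-pt plane: median 2.2 p5 -4.3 p95 4.3 white n 870 ext [-72.6 -19.6   0.5] [45.7 18.1  5.1]
plane slope [-0.019  0.003  1.604]
4 panel-area height above peg-pt plane: median 2.1 p5 -34.5 p95 11.0 white n 878 ext [-75.3 -19.8   0.5] [46.9 19.2 20. ]
plane slope [-0.028  0.012  1.275]
wrist (640.3, 248.2) flange [639.4 248.3] r31.2 z61.2
wrist (704.6, 72.5) flange [703.6  72.7] r31.0 z61.2
wrist (671.2, -99) flange [669.9 -98.8] r31.2 z61.2
wrist (657.1, -271.2) flange [ 656.1 -270. ] r31.6 z61.2
scene (640.3, 248.2) flange [640.7 247. ] r31.9 z61.5
scene (704.6, 72.5) flange [705.8  71.5] r32.3 z61.6
scene (671.2, -99) flange [672.4 -98.7] r31.7 z61.4
scene (657.1, -271.2) flange [ 657.4 -271.4] r33.1 z61.3
side (640.3, 248.2) flange [640.6 245.5] r31.8 z62.9
side (704.6, 72.5) flange [703.7  69.5] r31.9 z63.2
side (671.2, -99) flange [ 671.6 -100.1] r31.8 z62.9
side (657.1, -271.2) flange [ 655.9 -271.9] r32.4 z62.8
```

View pics/fin.png

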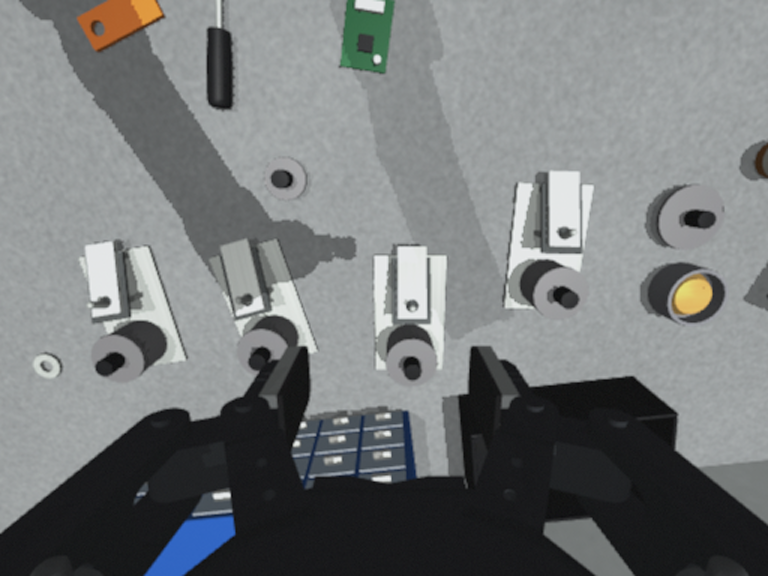

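View pics/finside.png

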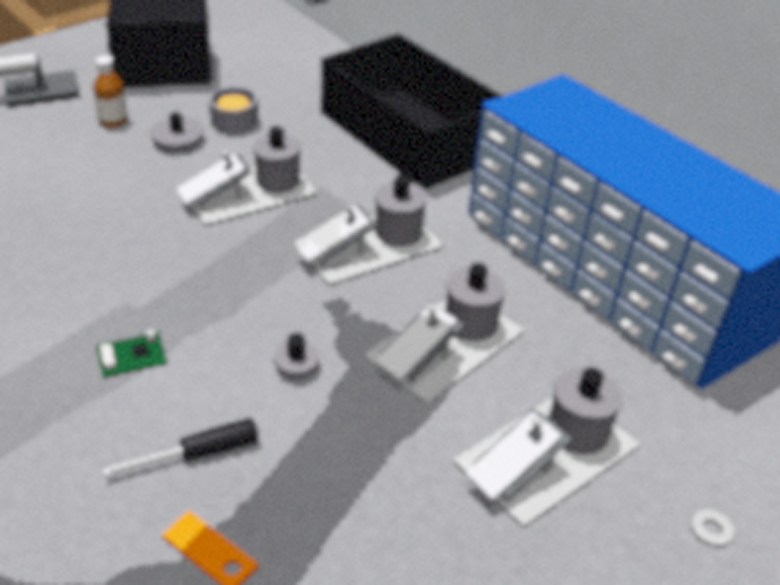

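Both final views show all four pots closed, with a tag flat on each panel and its peg through the eye. In the wrist view the pegs are at about (565,232), (412,305), (250,298) and (105,300). The wrong-size lids are where they were, and the gripper is clear.

```bash
python3 -c "
from cell import ctrl; print(ctrl.finish_job())"
```

```text
the job is handed in; nothing more can be done
None
```

I closed all four pots with fitting lids pressed home, hung a tag flat on each pot's own peg, left the wrong-size lids and bystanders alone, and handed the job in at about 58 s of the 210 s allowed; the hand-in returned no verdict.

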